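Square a counting plate into the corner of a photo stage

TASK

Take the hand pusher out of its tray and with its foot square up the white glass counting plate on the black photo stage: nudge it up to the far metal rail until it lies flat along it and firmly stops, then push it along to the left rail until it firmly stops there too, so that it sits in the corner touching both; then stand the pusher upright back in its tray. Touch the plate only with the pusher, never push hard on the glass, and leave the rearing tray, the jar and the pot alone.

Things in the scene. Friction and masses are not known exactly. Their poses are not given: they have to be found in the camera images.
- stage: Fixed black slab lying on the table, 240 (its x) x 220 (its y) x 12 mm thick; origin at the centre of its underside. It can be turned up to 0.35 rad; its x points away from the robot. Two metal rails stand on its far (+x) and left (+y) margins.
- rail_far: Fixed aluminium rail on the stage's far margin, 14 (x) x 200 (y) x 12 mm high, standing on the slab, so its top is 24 mm above the table; origin at the centre of its underside. Its face towards the robot (its -x side) is the stop face, 7 mm from its origin.
- rail_left: Fixed aluminium rail on the stage's left margin, 200 (x) x 14 (y) x 12 mm high, top 24 mm above the table; origin at the centre of its underside. Its -y side is the stop face, 7 mm from its origin.
- rail_corner (a point): Inner corner where the stop faces of the two rails meet, on the slab's upper face (12 mm above the table). Axes are the stage's: the free area of the stage lies towards -x and -y of it. With the plate home, plate_corner lies on this point.
- plate_center (a point): Centre (half-way up) of the loose white glass counting plate with an engraved grid, 120 (its x) x 90 (its y) x 8 mm thick, 0.15 to 0.3 kg, flat on the slab. At the start its x is within 0.25 rad of the stage's x and it lies some 25 to 55 mm short of each rail. Glass: spoilt if the pusher presses on it with more than 15 N; polished, it slides easily (friction about 0.2).
- plate_corner (a point): The plate's own corner that goes home into rail_corner: at +60 mm x, +45 mm y from the plate's centre, on its underside. On a long free slide it swings if pushed off its middle; held against a rail by its leading corner, a push on the middle of its edge, or on the half that lags, turns it flat along the rail. A push of 4 to 8 N with the pusher is a firm stop.
- pusher_center (a point): Centre (half-way up, 40 mm above its foot) of the loose hand pusher, 80 mm tall, 0.14 kg, standing upright: a round steel foot 36 mm in diameter and 14 mm high, and above it, up to the top, a square wooden handle 20 x 20 mm whose faces look along the pusher's x and y. z is up its handle.
- tool_tray: Fixed shallow grey tray on the table, left or right of the stage, in which the pusher stands: 130 (x) x 110 (y) x 15 mm outside, walls and floor 4 mm; origin at the centre of its underside.
- rearing_tray: Loose black open tray, 140 x 110 x 45 mm, on the other side of the stage from the tool tray; origin at the centre of its underside. Leave alone.
- jar: Loose glass jar with a white cap, 64 mm across, 85 mm high, left or right of the stage, beyond the tray there; origin at the centre of its underside. Leave alone.
- pot: Loose white plastic pot, 68 mm across, 60 mm high, left or right of the stage, beyond the tray there; origin at the centre of its underside. Leave alone.
There are look-alikes about, which are no part of the job. What is meant by the part that bears pusher_center is not yellow, and is the larger of those in its own colour. Leave any pink look-alike of the tool_tray alone.

How it is judged (in metres and radians):
On the way, in this order (a step that is already met when the one before it is completed fails the run):
1. the pusher is held in the fingers and lifted out of its tray (contact force between the fingers and pusher above 1 N and z of pusher_center in the frame of tool_tray above 0.06 m), for 0.2 s.
2. the held pusher presses the plate home against the far rail (2 N or more on the rail), flat along it (x of plate_corner in the frame of rail_corner above -0.003 m and angle between the x axis of stage and the x axis of plate_center, either way round below 0.035 rad and contact force between the fingers and pusher above 1 N and contact force between pusher and plate above 0.5 N and contact force between plate and rail_far above 2 N), for 0.1 s.
3. the held pusher presses the plate home against the left rail (2 N or more on the rail), while it lies square in the corner, up to both rails (x of plate_corner in the frame of rail_corner between -0.0018 and 0.002 m and y of plate_corner in the frame of rail_corner between -0.0018 and 0.002 m and angle between the x axis of stage and the x axis of plate_center, either way round below 0.015 rad and z of plate_center in the frame of rail_corner between 0.002 and 0.006 m and contact force between the fingers and pusher above 1 N and contact force between pusher and plate above 0.5 N and contact force between plate and rail_left above 2 N), for 0.1 s.
At the end, for the whole second after the job is handed in: The plate lies flat on the stage with its corner within 1.8 mm of each rail's face and its edges within 0.015 rad of the rails; the pusher stands upright (within 0.1 rad) with its foot on the floor of its tray, at rest and released (x of plate_corner in the frame of rail_corner between -0.0018 and 0.002 m and y of plate_corner in the frame of rail_corner between -0.0018 and 0.002 m and angle between the x axis of stage and the x axis of plate_center, either way round below 0.015 rad and z of plate_center in the frame of rail_corner between 0.002 and 0.006 m and linear speed of each of plate, pusher below 0.01 m/s and angle between pusher_center's own z axis and vertical below 0.1 rad and x of pusher_center in the frame of tool_tray between -0.045 and 0.045 m and y of pusher_center in the frame of tool_tray between -0.035 and 0.035 m and z of pusher_center in the frame of tool_tray between 0.039 and 0.049 m); the robot touches nothing.
It fails at once if the pusher presses on the glass plate with more than 15 N (contact force between pusher and plate above 15 N).
It fails at once if the plate is touched by the robot itself (contact force between any of the fingers, the arm and plate above 0.3 N).
It fails at once if the rearing tray, jar or pot is moved more than 10 mm (distance of any of rearing_tray, jar, pot from where it was at the start of the episode above 0.01 m).
It also fails if it takes over 72 s, if anything falls off the work surface, if the arm or the gripper's body presses on something with over 40 N, if the wrist force passes 120 N, or if a joint passes its speed limit or range.

ROBOT

A 6-joint arm with a two-finger parallel gripper is mounted at the origin on the work surface. World frame = base frame: x ahead of the robot, y to its left, z up, the work surface at z = 0. Lengths are in mm, angles in degrees, forces in N, time in s.
With the tool pointing down it reaches from about 300 to 850 mm from the base axis. Payload 4.2 kg.
Tool frame: the origin (TCP) lies at the very end of the fingers, on their centre line; the grasp point (between the pads) lies 19 mm behind it (env.tcp_to_grasp is the distance from the TCP to the grasp point, in mm); z points along the fingers, x is the direction in which the jaws open and shut, and the axes are right-handed (so a half turn about z gives the same grasp; the last joint's range is limited). The gripper opens to 91 mm and grips with 3 to 60 N. Pads are 32 mm wide; open, the fingers measure 118 mm over their backs; the gripper's body (76 mm by 178 mm) begins 60 mm behind the grasp point.
Start: joints at [-75.516, 18.312, 89.639, -0, 72.044, -1.146], TCP at [154.924, -553.752, 213.976] pointing down, gripper open.
Joint ranges: [-177.97, 177.97], [-48.28, 115.42], [12.27, 149.76], [-77.06, 257.06], [2.81, 150.46], [-146.56, 146.56]. Speed limits (degrees/s): [147.25, 147.25, 180, 180, 180, 180].

INTERFACE

Orientations are given as [roll, pitch, yaw] about the fixed x, y, z axes, in that order (R = Rz(yaw) Ry(pitch) Rx(roll)).
In Python, from workcell import monitor, cams, env, search_frame gives the robot as it stands.
- The arm moves only by the tool apply_moves, never from a script. Its argument "plan" is a list of rows, each an object of numbers: "fingers": the finger opening in cm, from 0 to 9.12; "x", "y", "z": the shift along the tool's x, y, z in cm; "wx", "wy", "wz": the turn, a rotation vector about the tool's x, y, z in degrees. In form: [{"fingers": .., "x": .., "y": .., "z": .., "wx": .., "wy": .., "wz": ..}, ...]. A call has 1 to 8 rows; each row is the pose to reach, as a shift and turn from the pose measured when the call began, along the tool's axes at that moment; what a row does not reach only later rows make up. A row lasts 1/10 s, in which the tool goes at most 50 mm and 8.59 degrees, less where a joint would pass 70% of its speed; a pose out of reach is approached as far as the arm can. A call with a gripper value outside its range is refused whole. The fingers move at their own pace and stop on an object; "newtons" is the grip in N (left out, the last holds). Time passes only in rows, so rows that repeat a pose let the fingers close. It gives the time, the measured TCP pose, the force and the opening at its end, in the units of the state.
- monitor.state(): the state, without advancing time (a new reading comes with each control period).
- cams.grab_frame(name): name is "scene" or "side" or "wrist"; returns the picture (480x640x3 uint8, red, green, blue); there is no depth.
- cams.camera_params(name): a dict with "fov_y" (degrees; the focal length in pixels is half the picture's height over the tangent of half this angle, whatever the lens; pixels are square), "cx", "cy" (the principal point, pixels), "T" (4x4, takes a point from camera to world coordinates); the wrist camera has in their place "tool_from_camera" (4x4, takes a point from camera to tool coordinates, whose origin is the TCP and whose axes are the tool frame's). Camera axes: x right, y down, z forward; pixel columns grow to the right and rows downward; lengths in mm; the calibration is good to about 2 mm. A picture is of the moment at which its call begins: read the wrist's pose just before it. camera_params takes no time and is no camera call.
- env.job_done(): hands the job in, once; it reports no verdict.
Trained networks look in the newest picture that a camera, given by its name, has taken for a name from the list of things; names that differ only in an ending like _2 or _b are one class to them, and where a whole thing is asked for, a point or a joint stands for the part that bears it (a point fixed in the world has none). Each returns a list of dicts, best first, with "score" (0 to 1); they miss things now and then, are a little off and sometimes report something else, mostly with a low value. They report only what shows in the picture. A call takes as long as a camera call. They do not tell look-alikes from the thing itself.
- search_frame(camera, label): "extent" ([centre column, centre row, width, height] in pixels, round what is visible of it).
The state is a dict: "time_s": time; "qpos": joint angles; "qvel": joint speeds; "effort": joint torques, N m; "ee_pos": TCP position; "ee_rot": TCP orientation; "force": force on the tool from outside, world axes, zero at the start; "torque": the same for the moment, N m; "gripper_width": finger opening in mm.
Only numpy, scipy, OpenCV 4.12 (cv2) and the standard library are available. Lean on these libraries where they do the work, as an engineer would, in place of code of your own. Each camera call takes 0.05 s, during which the arm holds its last target.

## Working session

There is one attempt and no reset: what is moved stays moved. The work goes in short steps, Python scripts to look and compute and a tool call to move; the robot and the scene stay as the last step left them, time stands still between calls to the robot, and variables do not carry over. Pictures are saved under pics/ and viewed, and the job is handed in when it is done.

Besides the shell and the picture viewer there is one more tool, called as name(argument=value, ...), one argument or row to a line, values as JSON. apply_moves: Moves the arm, as the interface text tells. Its arguments: {"type":"object","properties":{"plan":{"type":"array"},"newtons":{"type":"number"}},"required":["plan"]}

```bash
mkdir -p pics; ls; python3 - <<'E'
from workcell import monitor,cams,env,search_frame
import cv2
print(monitor.state()); print(env.tcp_to_grasp)
for n in ["scene","side","wrist"]:
    im=cams.grab_frame(n); cv2.imwrite(f"pics/{n}0.png",im[:,:,::-1]); print(n,cams.camera_params(n))
E
```

```text
pics
{'time_s': 0.0, 'qpos': array([-7.55151600e+01,  1.83504141e+01,  8.97062222e+01,  1.41645277e-03,
        7.20437219e+01, -1.14556173e+00]), 'qvel': array([ 0.03573   ,  0.0394926 ,  0.11804784, -0.05531817, -0.07146573,
        0.01564926]), 'effort': array([-2.03533804e-03, -4.12465346e+01, -2.31982273e+01,  7.24877045e-02,
        4.59049700e-02, -1.47142277e-04]), 'ee_pos': array([ 154.8080263 , -553.24349211,  213.13382791]), 'ee_rot': array([-1.79996647e+02,  1.00311275e-01, -7.43700332e+01]), 'force': array([-0.01992135, -0.1842127 , -0.44010677]), 'torque': array([-0.01037647, -0.00809192, -0.00308698]), 'gripper_width': 91.5699624371664}
18.8
scene {'fov_y': 43.022465174189605, 'cx': 313.854875994168, 'cy': 241.6728609989381, 'T': array([[-2.55249638e-01,  7.09046612e-01, -6.57343536e-01,
         1.34807732e+03],
       [ 9.66683450e-01,  2.00686024e-01, -1.58896908e-01,
         1.16693717e+02],
       [ 1.92543463e-02, -6.76001496e-01, -7.36648660e-01,
         9.89805015e+02],
       [ 0.00000000e+00,  0.00000000e+00,  0.00000000e+00,
         1.00000000e+00]])}
si
[... 179 characters left out ...]
   [-3.10063904e-01, -6.27881934e-01,  7.13879999e-01,
        -7.59882200e+02],
       [-7.78622207e-03, -7.49184656e-01, -6.62315428e-01,
         6.64465218e+02],
       [ 0.00000000e+00,  0.00000000e+00,  0.00000000e+00,
         1.00000000e+00]])}
wrist {'fov_y': 69.77254753338168, 'cx': 306.4649881392399, 'cy': 240.93713964223036, 'tool_from_camera': array([[ 9.99999879e-01, -3.51422997e-04, -3.44497869e-04,
         5.57633294e-01],
       [ 4.25089101e-04,  9.69548280e-01,  2.44899880e-01,
        -6.92525248e+01],
       [ 2.47943866e-04, -2.44899997e-01,  9.69548312e-01,
        -1.70812010e+02],
       [ 0.00000000e+00,  0.00000000e+00,  0.00000000e+00,
         1.00000000e+00]])}
```

View pics/scene0.png

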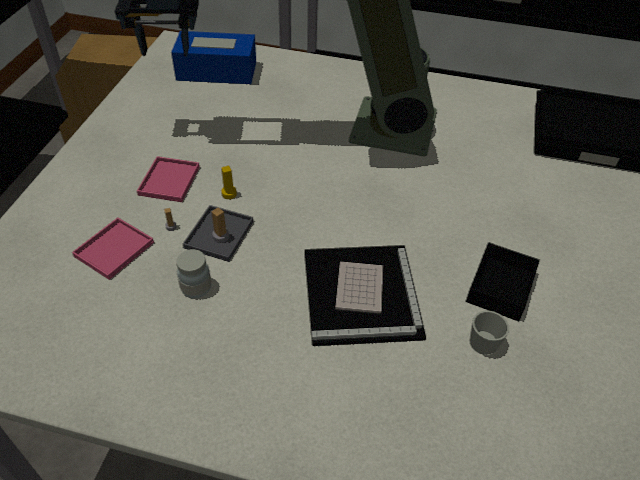

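View pics/side0.png

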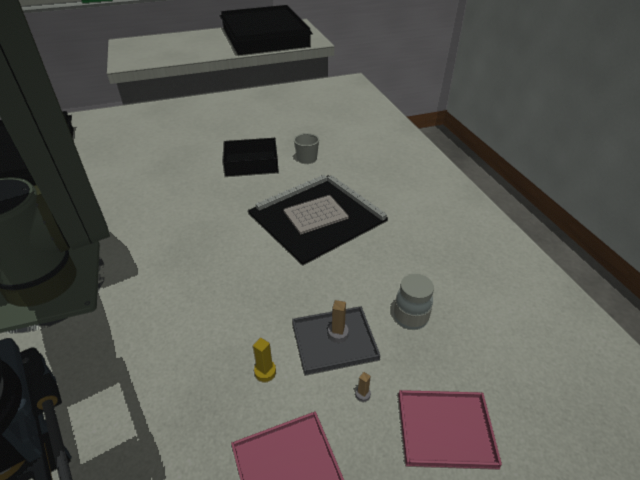

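View pics/wrist0.png

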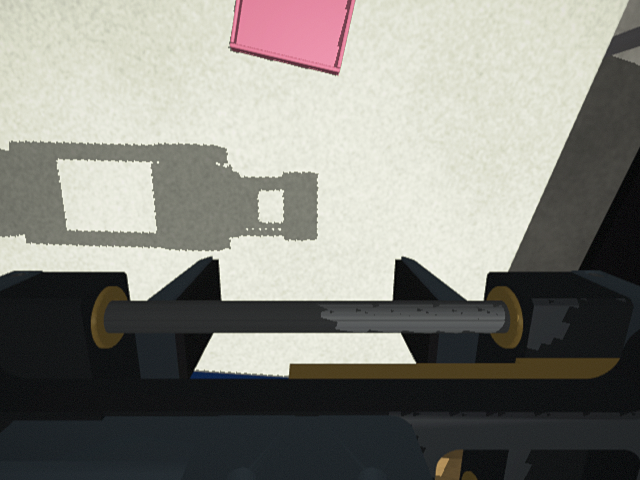

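Pusher candidates in the scene view: yellow (228,182), small wooden (169,218) and larger wooden in the grey tray (218,225). The last fits, since it is not yellow and is the larger of the two wooden ones. The tray is the grey one at (218,233); the other two are pink. I'll confirm this in crops.

```bash
cat > h.py <<'E'
import numpy as np, cv2
from workcell import monitor,cams,env,search_frame
from scipy.spatial.transform import Rotation as R
def camT(n,st=None):
    p=cams.camera_params(n); f=240/np.tan(np.radians(p['fov_y']/2))
    if n=='wrist':
        st=st or monitor.state()
        T=np.eye(4); T[:3,:3]=R.from_euler('xyz',st['ee_rot'],degrees=True).as_matrix(); T[:3,3]=st['ee_pos']
        T=T@p['tool_from_camera']
    else: T=p['T']
    return T,f,p['cx'],p['cy']
def back(C,u,v,z):
    T,f,cx,cy=C
    d=T[:3,:3]@np.array([(u-cx)/f,(v-cy)/f,1.]); o=T[:3,3]
    return o+d*(z-o[2])/d[2]
def proj(C,P):
    T,f,cx,cy=C
    q=T[:3,:3].T@(np.atleast_2d(P)-T[:3,3]).T
    return np.c_[q[0]/q[2]*f+cx,q[1]/q[2]*f+cy]
E
python3 - <<'E'
import cv2
a=cv2.imread('pics/scene0.png');b=cv2.imread('pics/side0.png')
def c(im,x,y,w,h,s,n): cv2.imwrite(n,cv2.resize(im[y:y+h,x:x+w],None,fx=s,fy=s,interpolation=cv2.INTER_CUBIC))
c(a,150,150,120,110,5,'pics/c1.png'); c(a,295,235,140,115,5,'pics/c2.png')
c(b,240,170,155,100,5,'pics/c3.png'); c(b,240,280,160,130,5,'pics/c4.png')
E
python3 - <<'E'
import sys; sys.path.insert(0,'.')
from h import *
print(monitor.state()['time_s'])
for n,l in [('scene','pusher_center'),('side','pusher_center')]:
    print(n,[(d['score'],d['extent']) for d in search_frame(n,l)])
E
```

```text
0.15
scene [(0.77, [228.0, 183.1, 17.8, 34.1]), (0.61, [219.9, 226.8, 17.6, 32.3]), (0.44, [169.4, 218.9, 12.1, 21.1])]
side [(0.89, [336.9, 322.1, 20.5, 39.3]), (0.71, [265.2, 360.0, 24.1, 44.4]), (0.67, [363.1, 386.2, 14.8, 29.5])]
```

View pics/c1.png

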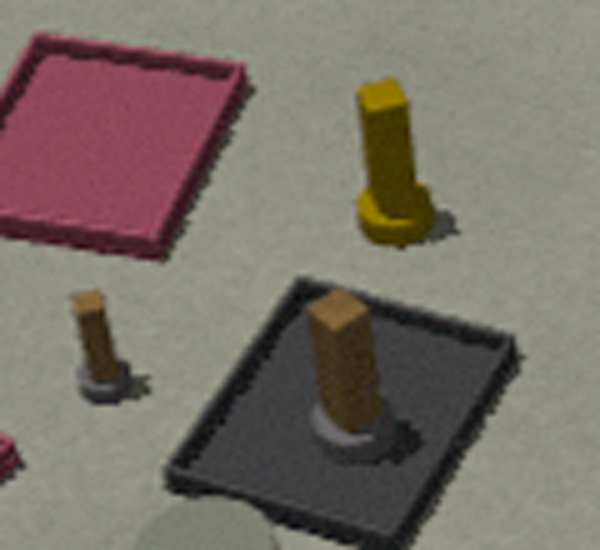

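View pics/c2.png

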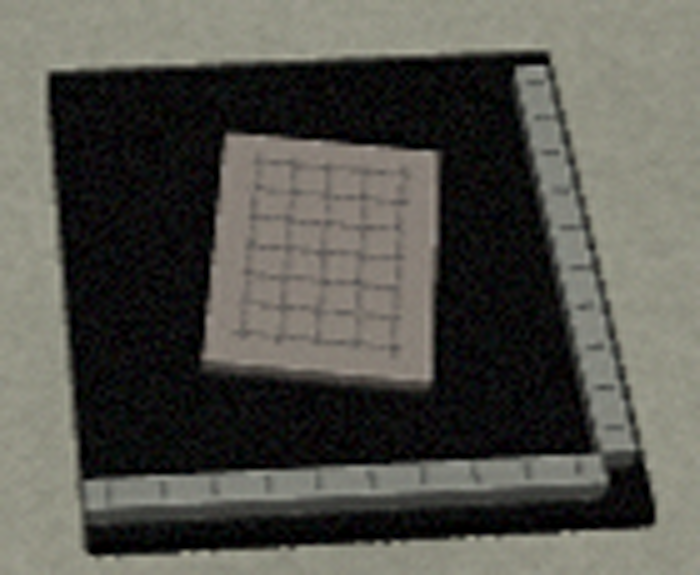

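View pics/c3.png

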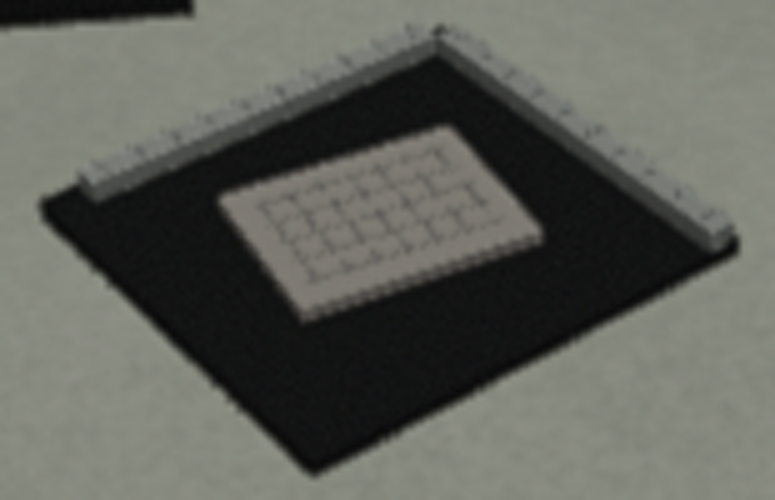

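View pics/c4.png

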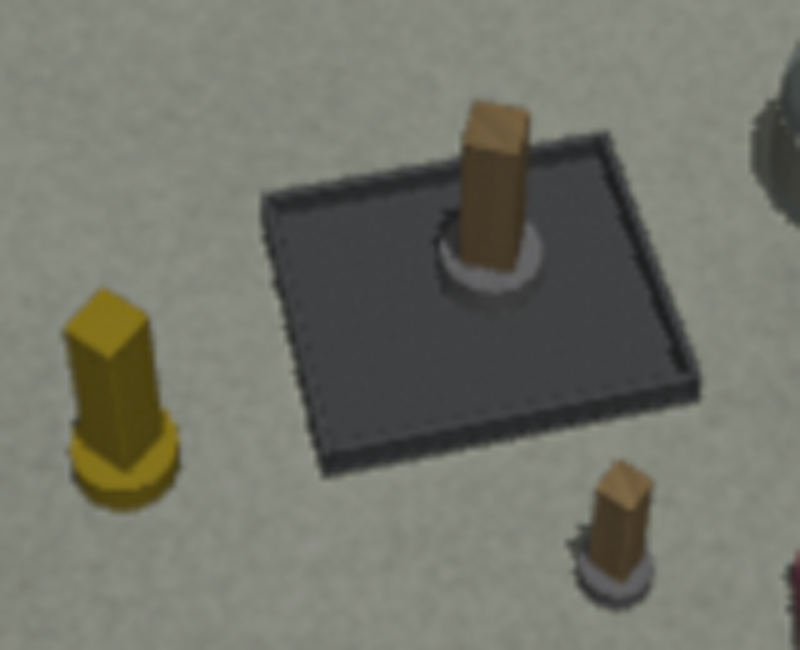

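```bash
cat > m1.py <<'E'
from h import *
S=camT('scene');D=camT('side')
def px(off,p): return np.array(off)+np.array(p,float)/5-.4
def both(name,ps,pd,z):
    for n,C,off,pp in [('S',S,*ps),('D',D,*pd)]:
        if pp is None: continue
        pts=np.array([back(C,*px(off,p),z)[:2] for p in pp])
        print(name,n,pts.round(1).tolist(),'ctr',pts.mean(0).round(1))
        e=np.roll(pts,-1,0)-pts; print('   len',np.hypot(*e.T).round(1),'ang',np.degrees(np.arctan2(e[:,1],e[:,0])).round(1))
c1=(150,150);c2=(295,235);c3=(240,170);c4=(240,280)
# order: consistent around
both('pusher top',(c1,[(308,308),(342,289),(370,306),(334,330)]),(c4,[(476,102),(530,110),(524,155),(463,147)]),84)
both('tray top',(c1,[(300,278),(517,338),(395,545),(168,470)]),(c4,[(265,195),(605,135),(698,380),(323,465)]),15)
both('plate top',(c2,[(226,133),(441,152),(432,383),(203,362)]),(c3,[(218,199),(450,125),(543,237),(303,320)]),20)
both('stage top',(c2,[(50,73),(548,52),(655,522),(88,550)]),(c3,[(42,205),(437,33),(738,245),(313,473)]),12)
E
python3 m1.py
```

```text
pusher top S [[514.5, -309.1], [499.8, -299.5], [506.2, -284.5], [523.7, -293.9]] ctr [ 511.1 -296.7]
   len [17.5 16.3 19.9 17.8] ang [ 146.7   66.9  -28.2 -121.4]
pusher top D [[508.1, -285.8], [523.9, -294.7], [515.2, -312.0], [497.6, -302.6]] ctr [ 511.2 -298.8]
   len [18.1 19.4 20.  19.9] ang [ -29.5 -116.4  151.9   58. ]
tray top S [[433.7, -352.2], [443.3, -244.5], [574.2, -254.5], [560.4, -363.1]] ctr [ 502.9 -303.6]
   len [108.1 131.3 109.5 127.2] ang [ 84.9  -4.4 -97.2 175.1]
tray top D [[443.1, -246.8], [568.9, -259.4], [558.4, -367.1], [431.0, -358.7]] ctr [ 500.4 -308. ]
   len [126.4 108.3 127.7 112.6] ang [ -5.7 -95.5 176.2  83.8]
plate top S [[521.7, -25.8], [507.5, 63.4], [625.8, 81.6], [640.1, -7.4]] ctr [573.8  28. ]
   len [ 90.3 119.7  90.2 119.8] ang [  99.1    8.7  -80.9 -171.2]
plate top D [[507.7, 61.4], [627.4, 81.9], [638.8, -12.2], [520.6, -32.7]] ctr [573.6  24.6]
   len [121.4  94.8 120.   95. ] ang [   9.7  -83.1 -170.2   97.8]
stage top S [[502.3, -107.8], [431.5, 97.6], [661.2, 175.5], [731.3, -29.9]] ctr [581.6  33.8]
   len [217.3 242.6 217.  241.9] ang [ 109.    18.7  -71.2 -161.2]
stage top D [[431.5, 93.3], [651.0, 169.6], [724.1, -36.4], [499.9, -116.2]] ctr [576.6  27.6]
   len [232.4 218.6 238.  220.4] ang [  19.2  -70.5 -160.4  108.1]
```

```bash
cat >> h.py <<'E'
def rel(x,y,z,yaw,st=None):
    st=st or monitor.state()
    R0=R.from_euler('xyz',st['ee_rot'],degrees=True); R1=R.from_euler('xyz',[180,0,yaw],degrees=True)
    s=R0.inv().apply(np.array([x,y,z])-st['ee_pos'])/10; w=(R0.inv()*R1).as_rotvec(degrees=True)
    print('t',round(st['time_s'],2),'pos',st['ee_pos'].round(1),'rot',st['ee_rot'].round(2),'F',st['force'].round(2),'g',round(st['gripper_width'],1))
    print('shift cm',s.round(2),'w',w.round(2))
E
python3 -c "
from h import *
rel(511,-298,150,-30)"
```

```text
t 0.25 pos [ 154.9 -553.5  213.6] rot [-1.800e+02  4.000e-02 -7.437e+01] F [-0.16 -0.15 -0.64] g 91.0
shift cm [-15.01 -41.18   6.37] w [-2.000e-02  4.000e-02 -4.437e+01]
```

apply_moves(
  plan=[
    {"fingers": 6, "x": -15, "y": -41.2, "z": 6.4, "wz": -44.4},
    {"fingers": 6, "x": -15, "y": -41.2, "z": 6.4, "wz": -44.4},
    {"fingers": 6, "x": -15, "y": -41.2, "z": 6.4, "wz": -44.4},
    {"fingers": 6, "x": -15, "y": -41.2, "z": 6.4, "wz": -44.4},
    {"fingers": 6, "x": -15, "y": -41.2, "z": 6.4, "wz": -44.4},
    {"fingers": 6, "x": -15, "y": -41.2, "z": 6.4, "wz": -44.4},
    {"fingers": 6, "x": -15, "y": -41.2, "z": 6.4, "wz": -44.4},
    {"fingers": 6, "x": -15, "y": -41.2, "z": 6.4, "wz": -44.4},
  ],
)

```text
$.plan[0]: bad value
```

apply_moves(
  plan=[
    {"fingers": 6, "x": 0},
  ],
)

```text
$.plan[0]: bad value
```

```bash
python3 -c "
from h import *
rel(511,-298,150,-30)"
```

```text
t 0.25 pos [ 154.9 -553.5  213.6] rot [-1.800e+02  4.000e-02 -7.437e+01] F [-0.16 -0.15 -0.64] g 91.0
shift cm [-15.01 -41.18   6.37] w [-2.000e-02  4.000e-02 -4.437e+01]
```

apply_moves(
  plan=[
    {"fingers": 6, "x": -15, "y": -41.2, "z": 6.4, "wx": 0, "wy": 0, "wz": -44.4},
    {"fingers": 6, "x": -15, "y": -41.2, "z": 6.4, "wx": 0, "wy": 0, "wz": -44.4},
    {"fingers": 6, "x": -15, "y": -41.2, "z": 6.4, "wx": 0, "wy": 0, "wz": -44.4},
    {"fingers": 6, "x": -15, "y": -41.2, "z": 6.4, "wx": 0, "wy": 0, "wz": -44.4},
    {"fingers": 6, "x": -15, "y": -41.2, "z": 6.4, "wx": 0, "wy": 0, "wz": -44.4},
    {"fingers": 6, "x": -15, "y": -41.2, "z": 6.4, "wx": 0, "wy": 0, "wz": -44.4},
    {"fingers": 6, "x": -15, "y": -41.2, "z": 6.4, "wx": 0, "wy": 0, "wz": -44.4},
    {"fingers": 6, "x": -15, "y": -41.2, "z": 6.4, "wx": 0, "wy": 0, "wz": -44.4},
  ],
)

```text
time_s: 1.05
ee_pos: [477.9, -321.6, 155.7]
ee_rot: [-180.0, 0.0, -30.0]
force: [-0.4, -1.1, -0.3]
gripper_width: 59.9
```

```bash
python3 -c "
from h import *
rel(511,-298,150,-30)"
```

```text
t 1.05 pos [ 477.9 -321.6  155.7] rot [-1.7998e+02  2.0000e-02 -2.9960e+01] F [-0.37 -1.15 -0.33] g 59.9
shift cm [ 1.69 -3.7   0.57] w [-0.02  0.02  0.04]
```

apply_moves(
  plan=[
    {"fingers": 6, "x": 1.7, "y": -3.7, "z": 0.6, "wx": 0, "wy": 0, "wz": 0},
    {"fingers": 6, "x": 1.7, "y": -3.7, "z": 0.6, "wx": 0, "wy": 0, "wz": 0},
    {"fingers": 6, "x": 1.7, "y": -3.7, "z": 0.6, "wx": 0, "wy": 0, "wz": 0},
  ],
)

```text
time_s: 1.35
ee_pos: [511.3, -297.2, 149.2]
ee_rot: [180.0, 0.1, -29.8]
force: [-0.1, -0.8, -0.3]
gripper_width: 60.2
```

```bash
python3 -c "
from h import *
st=monitor.state()
cv2.imwrite('pics/w1.png',cams.grab_frame('wrist')[:,:,::-1])
C=camT('wrist',st)
print(proj(C,[[511,-298,84],[511,-298,4]]))
rel(511,-298,24,-30)"
```

```text
[[305.69052651 254.44442055]
 [306.0361798  230.3661574 ]]
t 1.4 pos [ 510.7 -298.   149.5] rot [ 1.7999e+02  6.0000e-02 -2.9930e+01] F [-0.46 -0.24 -0.68] g 59.9
shift cm [ 0.04 -0.02 12.55] w [0.01 0.06 0.07]
```

View pics/w1.png

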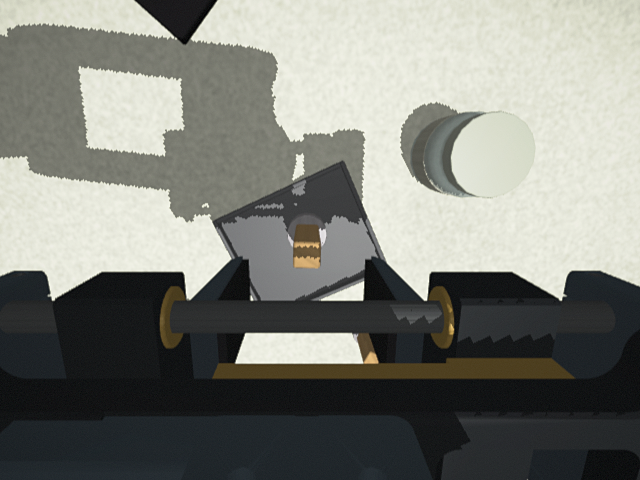

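The picture shows the pusher's top at (307,255), against a predicted (306,254), with its faces aligned to the jaws. The jar is at (490,153). I'll check clearances to the neighbours before going down.

```bash
python3 -c "
from h import *
S=camT('scene')
for n,u,v,z in [('small',168,210,50),('jarcap',190,258,85),('yellow',227,168,80)]:
    p=back(S,u,v,z)[:2]; d=p-[511,-298]; y=np.radians(-30)
    print(n,p.round(),'tool xy',(d@[np.cos(y),np.sin(y)]).round(), (d@[np.sin(y),-np.cos(y)]).round())
"
```

```text
small [ 505. -417.] tool xy 55.0 106.0
jarcap [ 649. -301.] tool xy 121.0 -66.0
yellow [ 370. -327.] tool xy -107.0 96.0
```

apply_moves(
  plan=[
    {"fingers": 6, "x": 0, "y": 0, "z": 4, "wx": 0, "wy": 0, "wz": 0},
    {"fingers": 6, "x": 0, "y": 0, "z": 8, "wx": 0, "wy": 0, "wz": 0},
    {"fingers": 6, "x": 0, "y": 0, "z": 11, "wx": 0, "wy": 0, "wz": 0},
    {"fingers": 6, "x": 0, "y": 0, "z": 12.5, "wx": 0, "wy": 0, "wz": 0},
    {"fingers": 6, "x": 0, "y": 0, "z": 12.5, "wx": 0, "wy": 0, "wz": 0},
    {"fingers": 6, "x": 0, "y": 0, "z": 12.5, "wx": 0, "wy": 0, "wz": 0},
  ],
)

```text
time_s: 2.0
ee_pos: [510.2, -299.2, 25.3]
ee_rot: [180.0, 0.0, -30.0]
force: [-0.4, 0.2, 0.6]
gripper_width: 60.3
```

```bash
python3 -c "
from h import *
rel(511,-298,24,-30)"
```

```text
t 2.0 pos [ 510.2 -299.2   25.3] rot [ 1.7998e+02  1.0000e-02 -3.0030e+01] F [-0.39  0.23  0.59] g 60.3
shift cm [ 0.01 -0.14  0.13] w [ 0.02  0.01 -0.03]
```

apply_moves(
  plan=[
    {"fingers": 1.6, "x": 0, "y": 0, "z": 0, "wx": 0, "wy": 0, "wz": 0},
    {"fingers": 1.6, "x": 0, "y": 0, "z": 0, "wx": 0, "wy": 0, "wz": 0},
    {"fingers": 1.6, "x": 0, "y": 0, "z": 0, "wx": 0, "wy": 0, "wz": 0},
    {"fingers": 1.6, "x": 0, "y": 0, "z": 0, "wx": 0, "wy": 0, "wz": 0},
    {"fingers": 1.6, "x": 0, "y": 0, "z": 0, "wx": 0, "wy": 0, "wz": 0},
    {"fingers": 1.6, "x": 0, "y": 0, "z": 0, "wx": 0, "wy": 0, "wz": 0},
  ],
  newtons=50,
)

```text
time_s: 2.6
ee_pos: [510.3, -299.1, 25.4]
ee_rot: [180.0, 0.0, -30.0]
force: [0.8, 0.2, 1.7]
gripper_width: 20.1
```

```bash
python3 -c "
from h import *
for i in range(3):
  cams.grab_frame('wrist'); rel(511,-298,24,-30)"
```

```text
t 2.65 pos [ 510.3 -299.1   25.4] rot [ 1.7998e+02  1.0000e-02 -3.0020e+01] F [-0.9  -0.22  1.92] g 20.0
shift cm [ 0.01 -0.13  0.14] w [ 0.02  0.01 -0.02]
t 2.7 pos [ 510.3 -299.1   25.4] rot [ 1.7998e+02  1.0000e-02 -3.0020e+01] F [-0.44  0.29  1.98] g 19.9
shift cm [ 0.01 -0.13  0.14] w [ 0.02  0.01 -0.02]
t 2.75 pos [ 510.3 -299.1   25.4] rot [ 1.7998e+02  1.0000e-02 -3.0020e+01] F [0.61 0.16 1.33] g 19.8
shift cm [ 0.01 -0.13  0.14] w [ 0.02  0.01 -0.02]
```

apply_moves(
  plan=[
    {"fingers": 1.6, "x": 0, "y": 0, "z": -2, "wx": 0, "wy": 0, "wz": 0},
    {"fingers": 1.6, "x": 0, "y": 0, "z": -5, "wx": 0, "wy": 0, "wz": 0},
    {"fingers": 1.6, "x": 0, "y": 0, "z": -9, "wx": 0, "wy": 0, "wz": 0},
    {"fingers": 1.6, "x": 0, "y": 0, "z": -12, "wx": 0, "wy": 0, "wz": 0},
    {"fingers": 1.6, "x": 0, "y": 0, "z": -12, "wx": 0, "wy": 0, "wz": 0},
    {"fingers": 1.6, "x": 0, "y": 0, "z": -12, "wx": 0, "wy": 0, "wz": 0},
  ],
)

```text
time_s: 3.35
ee_pos: [510.0, -298.9, 145.2]
ee_rot: [180.0, 0.0, -30.0]
force: [-0.5, 0.7, -1.5]
gripper_width: 20.0
```

```bash
python3 -c "
from h import *
rel(490,-60,170,19)"
```

```text
t 3.35 pos [ 510.  -298.9  145.2] rot [ 1.7998e+02  2.0000e-02 -3.0020e+01] F [-0.48  0.74 -1.49] g 20.0
shift cm [-13.68 -19.68  -2.49] w [ 1.000e-02  3.000e-02 -4.902e+01]
```

```bash
python3 -c "
from h import *
rel(590,-80,190,19)"
```

```text
t 3.35 pos [ 510.  -298.9  145.2] rot [ 1.7998e+02  2.0000e-02 -3.0020e+01] F [-0.48  0.74 -1.49] g 20.0
shift cm [ -4.02 -22.95  -4.49] w [ 1.000e-02  3.000e-02 -4.902e+01]
```

apply_moves(
  plan=[
    {"fingers": 1.6, "x": -4, "y": -23, "z": -4.5, "wx": 0, "wy": 0, "wz": -49},
    {"fingers": 1.6, "x": -4, "y": -23, "z": -4.5, "wx": 0, "wy": 0, "wz": -49},
    {"fingers": 1.6, "x": -4, "y": -23, "z": -4.5, "wx": 0, "wy": 0, "wz": -49},
    {"fingers": 1.6, "x": -4, "y": -23, "z": -4.5, "wx": 0, "wy": 0, "wz": -49},
    {"fingers": 1.6, "x": -4, "y": -23, "z": -4.5, "wx": 0, "wy": 0, "wz": -49},
    {"fingers": 1.6, "x": -4, "y": -23, "z": -4.5, "wx": 0, "wy": 0, "wz": -49},
    {"fingers": 1.6, "x": -4, "y": -23, "z": -4.5, "wx": 0, "wy": 0, "wz": -49},
    {"fingers": 1.6, "x": -4, "y": -23, "z": -4.5, "wx": 0, "wy": 0, "wz": -49},
  ],
)

```text
time_s: 4.15
ee_pos: [589.4, -79.8, 188.1]
ee_rot: [-179.9, 0.2, 18.9]
force: [0.7, -0.1, -1.6]
gripper_width: 20.1
```

apply_moves(
  plan=[
    {"fingers": 1.6, "x": 0, "y": 0, "z": 0, "wx": 0, "wy": 0, "wz": 0},
    {"fingers": 1.6, "x": 0, "y": 0, "z": 0, "wx": 0, "wy": 0, "wz": 0},
  ],
)

```text
time_s: 4.35
ee_pos: [588.6, -80.7, 187.1]
ee_rot: [-179.9, 0.3, 18.7]
force: [0.5, -0.6, -1.4]
gripper_width: 20.2
```

```bash
python3 -c "
from h import *
rel(590,-80,190,19)
np.save('w2.npy',camT('wrist')[0])
cv2.imwrite('pics/w2.png',cams.grab_frame('wrist')[:,:,::-1])
rel(590,-80,190,19)"
```

```text
t 4.35 pos [588.6 -80.7 187.1] rot [-179.86    0.34   18.71] F [ 0.54 -0.56 -1.36] g 20.2
shift cm [ 0.15 -0.02 -0.29] w [-0.14  0.33 -0.29]
t 4.4 pos [588.8 -80.6 187.5] rot [-179.87    0.3    18.73] F [ 0.3  -0.49 -1.94] g 19.9
shift cm [ 0.13 -0.02 -0.25] w [-0.13  0.3  -0.27]
```

View pics/w2.png

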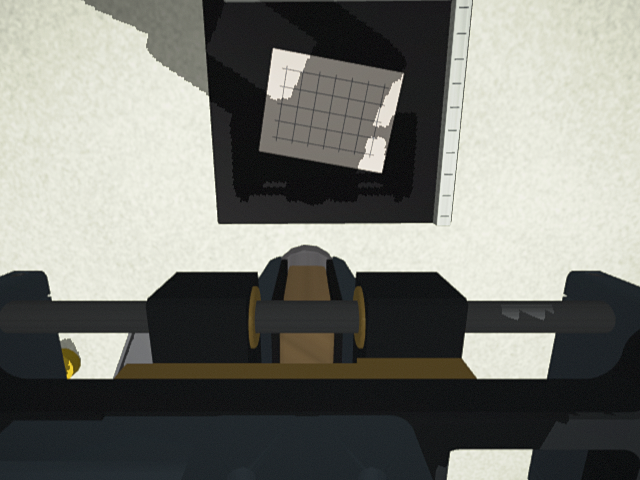

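```bash
python3 - <<'E'
import cv2
a=cv2.imread('pics/w2.png')
cv2.imwrite('pics/w2c.png',cv2.resize(a[0:230,200:480],None,fx=2.8,fy=2.6,interpolation=cv2.INTER_CUBIC))
E
```

```text
(no output)
```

View pics/w2c.png

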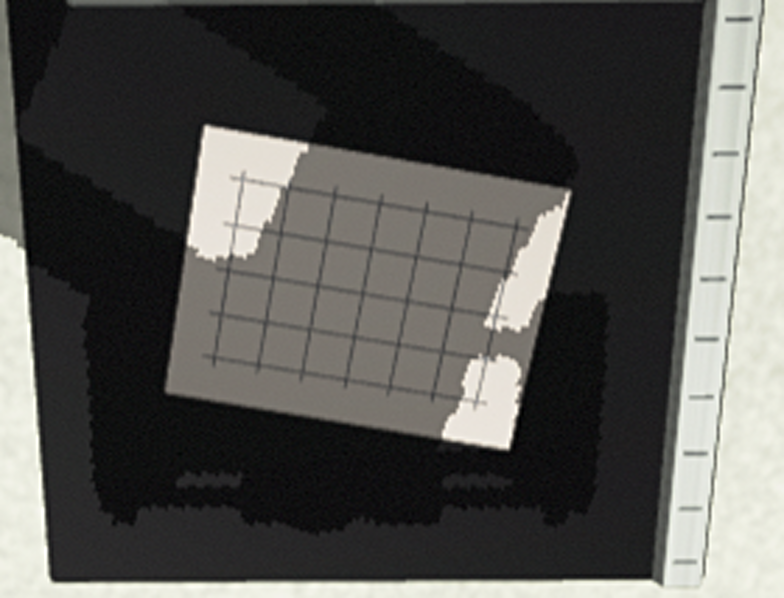

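```bash
python3 - <<'E'
from h import *
C=camT('wrist'); C=(np.load('w2.npy'),)+C[1:]
def p(c,z): return back(C,200+c[0]/2.8-.3,c[1]/2.6-.3,z)[:2]
pl=np.array([p(c,20) for c in [(203,124),(572,188),(510,450),(165,392)]])
e=np.roll(pl,-1,0)-pl; print('plate',pl.round(1).tolist(),pl.mean(0).round(1),np.hypot(*e.T).round(1),np.degrees(np.arctan2(e[:,1],e[:,0])).round(2))
a,b=p((655,580),12),p((705,2),12); d=b-a; print('far',a,b,np.degrees(np.arctan2(d[1],d[0]))-90)
c,g=p((70,6),12),p((700,4),12); d2=g-c; print('left',c,g,np.degrees(np.arctan2(d2[1],d2[0])))
h,k=p((50,580),12),p((655,580),12);print('near edge',h,k,np.degrees(np.arctan2(*(k-h)[::-1])))
th=np.radians(18.8); ex=np.array([np.cos(th),np.sin(th)]);ey=np.array([-np.sin(th),np.cos(th)])
n=[ex@a,ex@b,ey@c,ey@g]; print(n)
xf=(ex@a+ex@b)/2; yl=(ey@c+ey@g)/2; print('corner',ex*xf+ey*yl)
print('plate in rail frame',[(round(q@ex-xf,1),round(q@ey-yl,1)) for q in pl])
E
```

```text
plate [[507.9, 61.4], [626.4, 80.1], [640.6, -9.2], [522.1, -27.3]] [574.3  26.3] [120.   90.4 119.9  89.8] [   8.98  -80.99 -171.3    99.05]
far [710.88530189 -38.6904197 ] [645.10758187 149.29009686] 19.285847992627723
left [455.84892398  84.50037832] [643.86731974 148.24629453] 18.728757983566695
near edge [ 501.73291824 -109.71359545] [710.88530189 -38.6904197 ] 18.75626559340064
[np.float64(660.4904500537614), np.float64(658.8016919238391), np.float64(-66.91224979349391), np.float64(-67.15910440443378)]
corner [646.05676413 149.12202555]
plate in rail frame [(np.float64(-159.0), np.float64(-38.5)), (np.float64(-40.8), np.float64(-59.0)), (np.float64(-56.2), np.float64(-148.1)), (np.float64(-174.2), np.float64(-127.1))]
```

```bash
cat >> h.py <<'E'
TH=np.radians(18.8); ex=np.array([np.cos(TH),np.sin(TH)]);ey=np.array([-np.sin(TH),np.cos(TH)]); K=np.array([646.06,149.12])
def relq(qx,qy,z,yaw=18.8):
    st=monitor.state(); d=st['ee_pos'][:2]-K
    print('Q now',(d@ex).round(1),(d@ey).round(1),'F_Q',(st['force'][:2]@ex).round(2),(st['force'][:2]@ey).round(2))
    p=K+ex*qx+ey*qy; rel(p[0],p[1],z,yaw,st)
E
python3 -c "
from h import *
relq(-198,-87,60)"
```

```text
Q now -128.2 -199.0 F_Q 0.12 -0.56
t 4.4 pos [588.8 -80.6 187.5] rot [-179.87    0.3    18.73] F [ 0.3  -0.49 -1.94] g 19.9
shift cm [ -6.93 -11.16  12.81] w [-0.13  0.3  -0.07]
```

apply_moves(
  plan=[
    {"fingers": 1.6, "x": -3.5, "y": -5, "z": 4, "wx": 0, "wy": 0.3, "wz": 0},
    {"fingers": 1.6, "x": -6.9, "y": -11.2, "z": 8, "wx": 0, "wy": 0.3, "wz": 0},
    {"fingers": 1.6, "x": -6.9, "y": -11.2, "z": 12.5, "wx": 0, "wy": 0.3, "wz": 0},
    {"fingers": 1.6, "x": -6.9, "y": -11.2, "z": 12.8, "wx": 0, "wy": 0.3, "wz": 0},
    {"fingers": 1.6, "x": -6.9, "y": -11.2, "z": 12.8, "wx": 0, "wy": 0.3, "wz": 0},
    {"fingers": 1.6, "x": -6.9, "y": -11.2, "z": 12.8, "wx": 0, "wy": 0.3, "wz": 0},
  ],
)

```text
time_s: 5.0
ee_pos: [488.0, 3.0, 60.7]
ee_rot: [-179.9, -0.1, 18.7]
force: [0.3, -0.4, -1.2]
gripper_width: 20.0
```

```bash
python3 -c "
from h import *
relq(-198,-87,36.5)
cv2.imwrite('pics/w3.png',cams.grab_frame('wrist')[:,:,::-1])
cv2.imwrite('pics/s3.png',cams.grab_frame('scene')[200:380,270:450,::-1].repeat(3,0).repeat(3,1))
cv2.imwrite('pics/d3.png',cams.grab_frame('side')[130:290,220:420,::-1].repeat(3,0).repeat(3,1))
relq(-198,-87,36.5)
"
```

```text
Q now -196.7 -87.4 F_Q 0.1 -0.48
t 5.0 pos [488.    3.   60.7] rot [-1.7992e+02 -8.0000e-02  1.8720e+01] F [ 0.25 -0.42 -1.24] g 20.0
shift cm [-0.13 -0.04  2.42] w [-0.08 -0.08 -0.08]
Q now -195.1 -88.3 F_Q -0.24 -0.94
t 5.15 pos [489.8   2.6  62. ] rot [-179.98   -0.29   18.67] F [ 0.08 -0.97 -1.48] g 19.8
shift cm [-0.3  -0.13  2.55] w [-0.02 -0.29 -0.13]
```

View pics/w3.png

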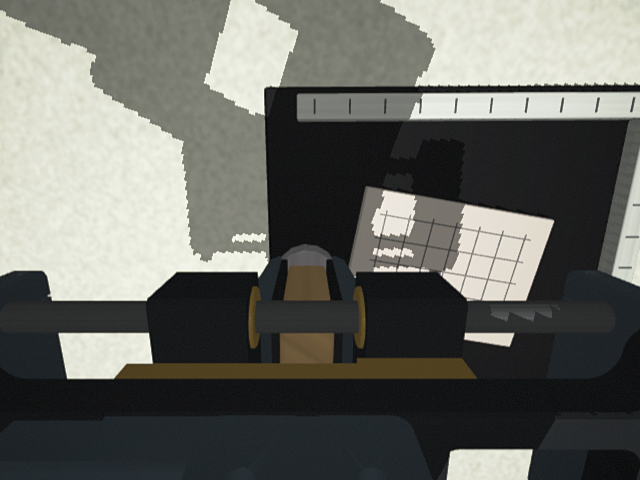

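View pics/d3.png

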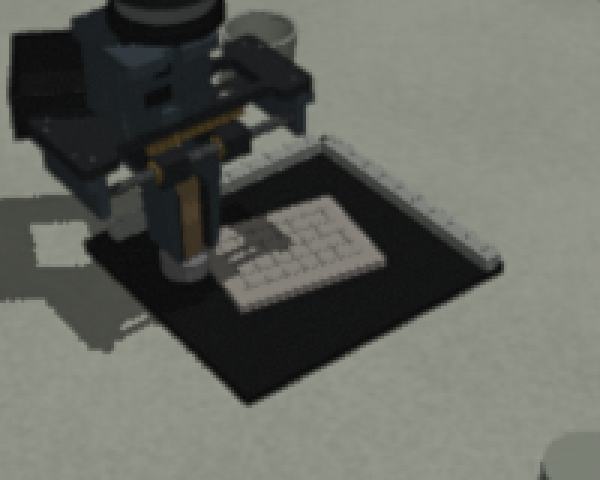

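The wrist view shows the foot at (307,247) just behind the plate's near edge, with a small gap and both rails in sight. Now down to working height.

apply_moves(
  plan=[
    {"fingers": 1.6, "x": -0.3, "y": -0.1, "z": 1.3, "wx": 0, "wy": 0, "wz": 0},
    {"fingers": 1.6, "x": -0.3, "y": -0.1, "z": 2.5, "wx": 0, "wy": 0, "wz": 0},
    {"fingers": 1.6, "x": -0.3, "y": -0.1, "z": 2.5, "wx": 0, "wy": 0, "wz": 0},
    {"fingers": 1.6, "x": -0.3, "y": -0.1, "z": 2.5, "wx": 0, "wy": 0, "wz": 0},
  ],
)

```text
time_s: 5.55
ee_pos: [488.1, 2.2, 38.0]
ee_rot: [180.0, -0.4, 18.6]
force: [0.4, 0.0, -0.9]
gripper_width: 20.1
```

```bash
python3 -c "
from h import *
relq(-190,-87,36.5)
"
```

```text
Q now -196.8 -88.1 F_Q 0.4 -0.09
t 5.55 pos [488.1   2.2  38. ] rot [179.97  -0.41  18.63] F [ 0.41  0.04 -0.89] g 20.1
shift cm [ 0.68 -0.12  0.15] w [ 0.03 -0.41 -0.17]
```

apply_moves(
  plan=[
    {"fingers": 1.6, "x": 0, "y": -0.1, "z": 0.2, "wx": 0, "wy": -0.4, "wz": -0.1},
    {"fingers": 1.6, "x": 0.4, "y": -0.1, "z": 0.2, "wx": 0, "wy": -0.4, "wz": -0.1},
    {"fingers": 1.6, "x": 0.7, "y": -0.1, "z": 0.2, "wx": 0, "wy": -0.4, "wz": -0.1},
    {"fingers": 1.6, "x": 1.0, "y": -0.1, "z": 0.2, "wx": 0, "wy": -0.4, "wz": -0.1},
    {"fingers": 1.6, "x": 1.3, "y": -0.1, "z": 0.2, "wx": 0, "wy": -0.4, "wz": -0.1},
    {"fingers": 1.6, "x": 1.6, "y": -0.1, "z": 0.2, "wx": 0, "wy": -0.4, "wz": -0.1},
    {"fingers": 1.6, "x": 1.9, "y": -0.1, "z": 0.2, "wx": 0, "wy": -0.4, "wz": -0.1},
    {"fingers": 1.6, "x": 2.2, "y": -0.1, "z": 0.2, "wx": 0, "wy": -0.4, "wz": -0.1},
  ],
)

```text
time_s: 6.35
ee_pos: [508.7, 10.3, 36.0]
ee_rot: [180.0, 0.0, 18.7]
force: [-0.9, 0.1, -2.0]
gripper_width: 19.9
```

```bash
python3 -c "
from h import *
relq(-165,-87,36)
np.save('w4.npy',camT('wrist')[0])
cv2.imwrite('pics/w4.png',cams.grab_frame('wrist')[:,:,::-1])
"
```

```text
Q now -174.7 -87.2 F_Q -0.85 0.41
t 6.35 pos [508.7  10.3  36. ] rot [1.7998e+02 1.0000e-02 1.8730e+01] F [-0.94  0.11 -1.99] g 19.9
shift cm [ 0.97 -0.02  0.  ] w [ 0.02  0.01 -0.07]
```

View pics/w4.png

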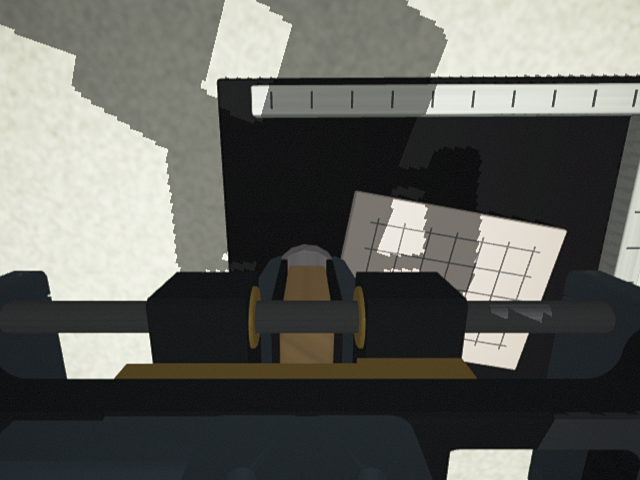

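```bash
cat >> h.py <<'E'
def wq(pose,pts,z):
    C=camT('wrist'); C=(np.load(pose),)+C[1:]
    P=np.array([back(C,u,v,z)[:2]-K for u,v in pts]); Q=np.c_[P@ex,P@ey]; print(Q.round(1).tolist())
    e=np.diff(Q,axis=0); print('ang',np.degrees(np.arctan2(e[:,1],e[:,0])).round(2),np.hypot(*e.T).round(1))
E
python3 -c "
from h import *
wq('w4.npy',[(356,191),(567,230),(517,369)],20)
wq('w4.npy',[(253,118),(632,118)],12)"
```

```text
[[-147.4, -38.5], [-29.6, -60.2], [-44.3, -148.0]]
ang [-10.45 -99.53] [119.8  89. ]
[[-202.7, -0.3], [0.2, -0.6]]
ang [-0.1] [202.8]
```

apply_moves(
  plan=[
    {"fingers": 1.6, "x": 0.4, "y": 0, "z": 0, "wx": 0, "wy": 0, "wz": 0},
    {"fingers": 1.6, "x": 0.7, "y": 0, "z": 0, "wx": 0, "wy": 0, "wz": 0},
    {"fingers": 1.6, "x": 1.0, "y": 0, "z": 0, "wx": 0, "wy": 0, "wz": 0},
    {"fingers": 1.6, "x": 1.3, "y": 0, "z": 0, "wx": 0, "wy": 0, "wz": 0},
    {"fingers": 1.6, "x": 1.6, "y": 0, "z": 0, "wx": 0, "wy": 0, "wz": 0},
    {"fingers": 1.6, "x": 1.9, "y": 0, "z": 0, "wx": 0, "wy": 0, "wz": 0},
    {"fingers": 1.6, "x": 2.2, "y": 0, "z": 0, "wx": 0, "wy": 0, "wz": 0},
    {"fingers": 1.6, "x": 2.4, "y": 0, "z": 0, "wx": 0, "wy": 0, "wz": 0},
  ],
)

```text
time_s: 7.2
ee_pos: [532.6, 18.2, 36.1]
ee_rot: [180.0, -0.1, 18.7]
force: [-1.7, 0.6, -1.3]
gripper_width: 19.9
```

```bash
python3 -c "
from h import *
relq(-140,-87,36)
np.save('w5.npy',camT('wrist')[0])
cv2.imwrite('pics/w5.png',cams.grab_frame('wrist')[:,:,::-1])
"
```

```text
Q now -149.6 -87.3 F_Q -1.42 1.11
t 7.2 pos [532.6  18.2  36.1] rot [ 1.7996e+02 -6.0000e-02  1.8730e+01] F [-1.7  0.6 -1.3] g 19.9
shift cm [ 0.96 -0.03  0.01] w [ 0.04 -0.06 -0.07]
```

View pics/w5.png

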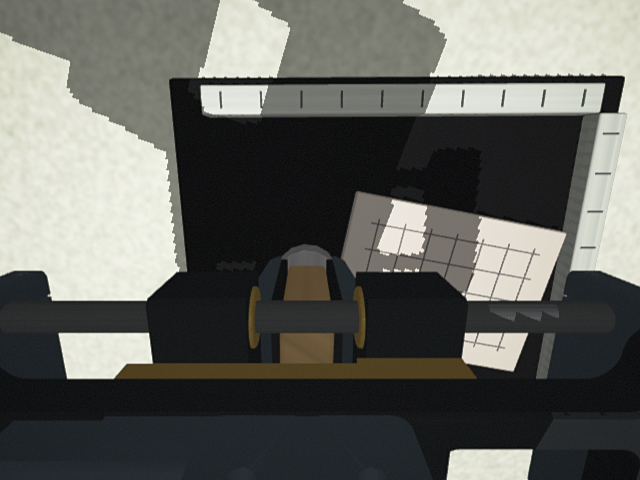

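apply_moves(
  plan=[
    {"fingers": 1.6, "x": 0.2, "y": 0.1, "z": 0, "wx": 0, "wy": 0, "wz": 0},
    {"fingers": 1.6, "x": 0.35, "y": 0.2, "z": 0, "wx": 0, "wy": 0, "wz": 0},
    {"fingers": 1.6, "x": 0.45, "y": 0.3, "z": 0, "wx": 0, "wy": 0, "wz": 0},
    {"fingers": 1.6, "x": 0.55, "y": 0.4, "z": 0, "wx": 0, "wy": 0, "wz": 0},
    {"fingers": 1.6, "x": 0.65, "y": 0.4, "z": 0, "wx": 0, "wy": 0, "wz": 0},
  ],
)

```text
time_s: 7.75
ee_pos: [537.7, 15.9, 35.6]
ee_rot: [-180.0, 0.3, 18.7]
force: [-6.7, -2.2, 2.2]
gripper_width: 19.8
```

```bash
python3 -c "
from h import *
relq(-138,-90,36)
"
```

```text
Q now -145.5 -91.2 F_Q -7.07 0.04
t 7.75 pos [537.7  15.9  35.6] rot [-179.99    0.26   18.75] F [-6.7  -2.24  2.24] g 19.8
shift cm [ 0.75 -0.12 -0.04] w [-0.01  0.26 -0.05]
```

```bash
python3 -c "
from h import *
np.save('w6.npy',camT('wrist')[0])
a=cams.grab_frame('wrist')
relq(-138,-90,36)
cv2.imwrite('pics/w6.png',a[:,:,::-1])
cv2.imwrite('pics/d6.png',cv2.resize(cams.grab_frame('side')[130:290,220:420,::-1],None,fx=4,fy=3.75))
relq(-138,-90,36)
"
```

```text
Q now -145.5 -91.2 F_Q -6.26 0.23
t 7.8 pos [537.7  15.9  35.6] rot [-179.99    0.26   18.75] F [-6.   -1.8   1.16] g 19.9
shift cm [ 0.75 -0.12 -0.05] w [-0.01  0.26 -0.05]
Q now -145.6 -91.2 F_Q -6.94 -0.21
t 7.85 pos [537.6  15.9  35.5] rot [-179.99    0.26   18.75] F [-6.5  -2.44  1.36] g 19.7
shift cm [ 0.76 -0.12 -0.05] w [-0.01  0.26 -0.05]
```

View pics/w6.png

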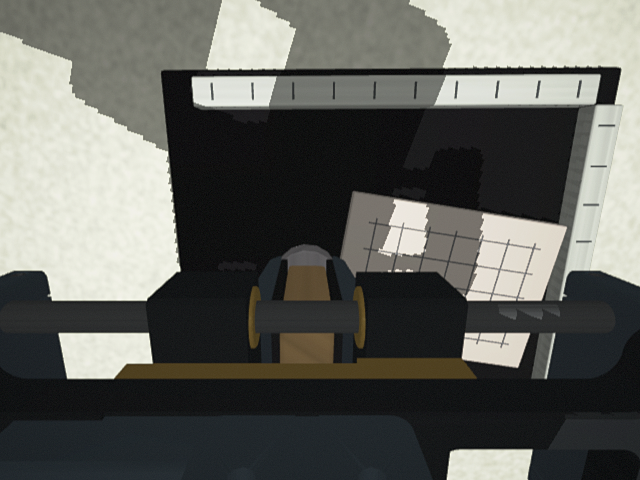

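View pics/d6.png

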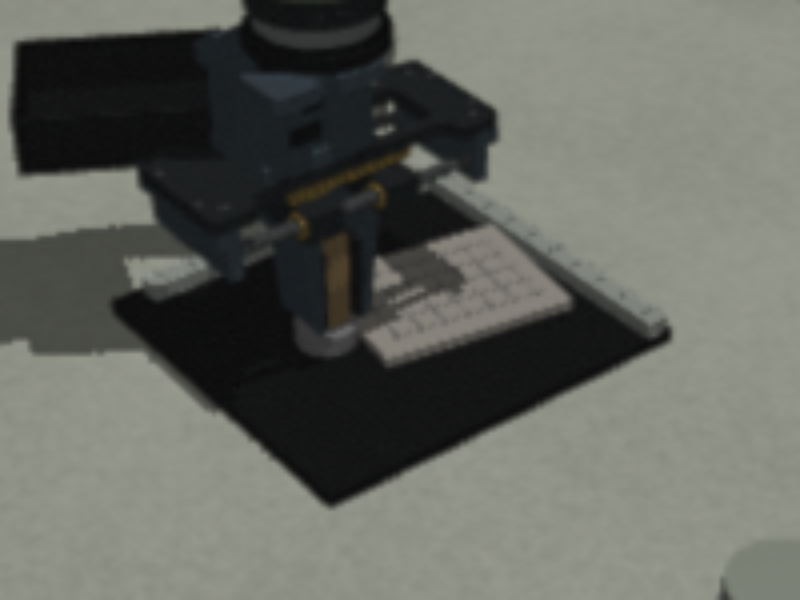

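```bash
python3 -c "
from h import *
wq('w6.npy',[(354,191),(566,227),(520,367)],20)
wq('w6.npy',[(580,108),(541,380)],12)
wq('w6.npy',[(194,107),(580,108)],12)"
```

```text
[[-119.4, -42.4], [-2.1, -62.2], [-14.2, -149.9]]
ang [ -9.59 -97.89] [119.   88.5]
[[-0.3, 0.3], [6.3, -164.8]]
ang [-87.7] [165.3]
[[-204.8, 1.2], [-0.3, 0.3]]
ang [-0.25] [204.4]
```

apply_moves(
  plan=[
    {"fingers": 1.6, "x": 0.0, "y": 0, "z": -0.15, "wx": 0, "wy": 0.2, "wz": 0},
    {"fingers": 1.6, "x": 0.0, "y": 0, "z": -0.15, "wx": 0, "wy": 0.2, "wz": 0},
    {"fingers": 1.6, "x": 0.0, "y": 0, "z": -0.15, "wx": 0, "wy": 0.2, "wz": 0},
  ],
)

```text
time_s: 8.15
ee_pos: [537.7, 15.7, 37.1]
ee_rot: [180.0, 0.1, 18.8]
force: [-2.3, -2.4, -1.7]
gripper_width: 19.9
```

```bash
python3 -c "
from h import *
relq(-138,-90,36)
"
```

```text
Q now -145.6 -91.4 F_Q -2.94 -1.56
t 8.15 pos [537.7  15.7  37.1] rot [1.800e+02 6.000e-02 1.875e+01] F [-2.28 -2.43 -1.74] g 19.9
shift cm [ 0.76 -0.14  0.11] w [ 0.    0.06 -0.05]
```

apply_moves(
  plan=[
    {"fingers": 1.6, "x": 0.1, "y": 0, "z": 0.0, "wx": 0, "wy": 0, "wz": 0},
    {"fingers": 1.6, "x": 0.2, "y": 0, "z": 0.0, "wx": 0, "wy": 0, "wz": 0},
    {"fingers": 1.6, "x": 0.2, "y": 0, "z": 0.0, "wx": 0, "wy": 0, "wz": 0},
  ],
)

```text
time_s: 8.45
ee_pos: [538.0, 16.1, 36.8]
ee_rot: [-180.0, 0.3, 18.8]
force: [-5.6, -2.6, 0.5]
gripper_width: 19.8
```

```bash
python3 -c "
from h import *
relq(-138,-90,36)
print(monitor.state()['torque'])
"
```

```text
Q now -145.2 -91.1 F_Q -6.13 -0.63
t 8.45 pos [538.   16.1  36.8] rot [-179.97    0.27   18.77] F [-5.59 -2.57  0.5 ] g 19.8
shift cm [ 0.72 -0.11  0.07] w [-0.03  0.27 -0.03]
[-0.54163522  1.01682288 -0.01764711]
```

```bash
python3 -c "
from h import *
np.save('w7.npy',camT('wrist')[0])
a=cams.grab_frame('wrist')
cv2.imwrite('pics/w7.png',cv2.resize(a[90:390,240:640,::-1],None,fx=2,fy=2,interpolation=cv2.INTER_CUBIC))
b=cams.grab_frame('scene')
cv2.imwrite('pics/s7.png',cv2.resize(b[210:360,280:460,::-1],None,fx=4,fy=4,interpolation=cv2.INTER_CUBIC))
"
```

```text
(no output)
```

View pics/w7.png

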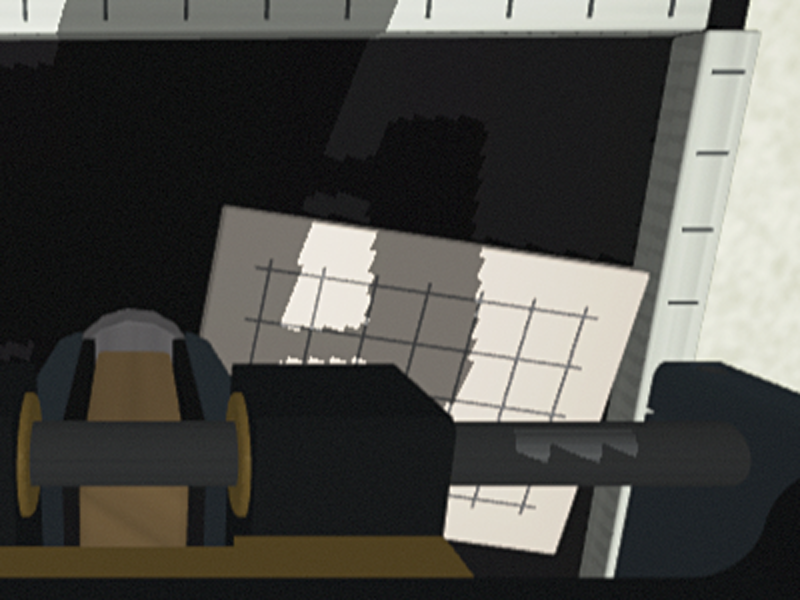

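View pics/s7.png

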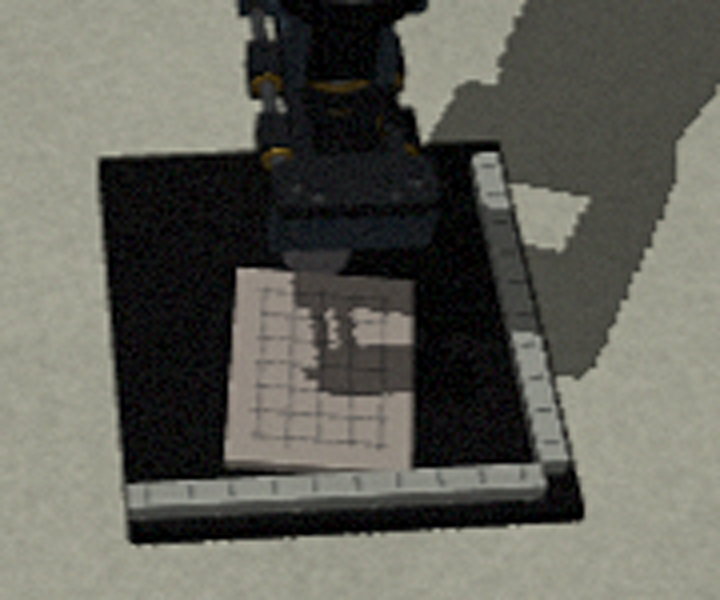

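apply_moves(
  plan=[
    {"fingers": 1.6, "x": -0.6, "y": 0, "z": 0.05, "wx": 0, "wy": 0.3, "wz": 0},
    {"fingers": 1.6, "x": -1.0, "y": 0.9, "z": 0.05, "wx": 0, "wy": 0.3, "wz": 0},
    {"fingers": 1.6, "x": -1.0, "y": 1.9, "z": 0.05, "wx": 0, "wy": 0.3, "wz": 0},
    {"fingers": 1.6, "x": -1.0, "y": 1.9, "z": 0.05, "wx": 0, "wy": 0.3, "wz": 0},
    {"fingers": 1.6, "x": -1.0, "y": 1.9, "z": 0.05, "wx": 0, "wy": 0.3, "wz": 0},
  ],
)

```text
time_s: 9.05
ee_pos: [535.4, -5.6, 36.5]
ee_rot: [-180.0, -0.1, 18.7]
force: [0.2, -0.8, -1.2]
gripper_width: 19.6
```

```bash
python3 -c "
from h import *
relq(-150,-110,36)
print(monitor.state()['torque'])
"
```

```text
Q now -154.6 -110.8 F_Q -0.07 -0.81
t 9.05 pos [535.4  -5.6  36.5] rot [-1.7998e+02 -1.1000e-01  1.8700e+01] F [ 0.19 -0.79 -1.2 ] g 19.6
shift cm [ 0.46 -0.08  0.05] w [-0.02 -0.11 -0.1 ]
[-0.01138958 -0.10306755  0.05578617]
```

apply_moves(
  plan=[
    {"fingers": 1.6, "x": 0.2, "y": 0, "z": 0, "wx": 0, "wy": 0, "wz": 0},
    {"fingers": 1.6, "x": 0.4, "y": 0, "z": 0, "wx": 0, "wy": 0, "wz": 0},
    {"fingers": 1.6, "x": 0.5, "y": 0, "z": 0, "wx": 0, "wy": 0, "wz": 0},
    {"fingers": 1.6, "x": 0.6, "y": 0, "z": 0, "wx": 0, "wy": 0, "wz": 0},
    {"fingers": 1.6, "x": 0.7, "y": 0, "z": 0, "wx": 0, "wy": 0, "wz": 0},
  ],
)

```text
time_s: 9.55
ee_pos: [541.2, -3.3, 36.3]
ee_rot: [-180.0, 0.0, 18.7]
force: [-2.2, -1.0, -2.3]
gripper_width: 19.6
```

```bash
python3 -c "
from h import *
relq(-138,-110,36)
print(monitor.state()['torque'])
"
```

```text
Q now -148.4 -110.5 F_Q -2.39 -0.25
t 9.55 pos [541.2  -3.3  36.3] rot [-1.7996e+02  2.0000e-02  1.8730e+01] F [-2.18 -1.01 -2.33] g 19.6
shift cm [ 1.04 -0.05  0.03] w [-0.04  0.02 -0.07]
[-0.1950591   0.35321519 -0.01930501]
```

Contact now, with small force. I'll keep pushing and see whether it turns.

apply_moves(
  plan=[
    {"fingers": 1.6, "x": 0.15, "y": 0, "z": 0, "wx": 0, "wy": 0, "wz": 0},
    {"fingers": 1.6, "x": 0.25, "y": 0, "z": 0, "wx": 0, "wy": 0, "wz": 0},
    {"fingers": 1.6, "x": 0.35, "y": 0, "z": 0, "wx": 0, "wy": 0, "wz": 0},
  ],
)

```text
time_s: 9.85
ee_pos: [542.9, -2.6, 35.7]
ee_rot: [-179.9, 0.2, 18.8]
force: [-4.2, -2.0, -1.2]
gripper_width: 19.8
```

```bash
python3 -c "
from h import *
relq(-138,-110,36)
print(monitor.state()['torque'])
"
```

```text
Q now -146.6 -110.3 F_Q -4.66 -0.54
t 9.85 pos [542.9  -2.6  35.7] rot [-179.93    0.24   18.75] F [-4.23 -2.01 -1.24] g 19.8
shift cm [ 0.86 -0.04 -0.03] w [-0.07  0.24 -0.05]
[-0.5860318   0.73675023 -0.00404821]
```

apply_moves(
  plan=[
    {"fingers": 1.6, "x": 0.2, "y": 0, "z": -0.05, "wx": 0, "wy": 0.2, "wz": 0},
    {"fingers": 1.6, "x": 0.25, "y": 0, "z": -0.05, "wx": 0, "wy": 0.2, "wz": 0},
    {"fingers": 1.6, "x": 0.25, "y": 0, "z": -0.05, "wx": 0, "wy": 0.2, "wz": 0},
  ],
)

```text
time_s: 10.15
ee_pos: [545.2, -1.8, 36.1]
ee_rot: [-179.9, 0.0, 18.7]
force: [-3.0, -1.8, -1.4]
gripper_width: 19.5
```

```bash
python3 -c "
from h import *
relq(-138,-110,36)
print(monitor.state()['torque'])
np.save('w8.npy',camT('wrist')[0])
a=cams.grab_frame('wrist')
cv2.imwrite('pics/w8.png',cv2.resize(a[90:390,240:640,::-1],None,fx=2,fy=2,interpolation=cv2.INTER_CUBIC))
"
```

```text
Q now -144.1 -110.3 F_Q -3.37 -0.73
t 10.15 pos [545.2  -1.8  36.1] rot [-1.7993e+02  4.0000e-02  1.8750e+01] F [-2.95 -1.77 -1.36] g 19.5
shift cm [ 0.61 -0.04  0.01] w [-0.07  0.04 -0.05]
[-0.41020338  0.46066311  0.03388422]
```

View pics/w8.png

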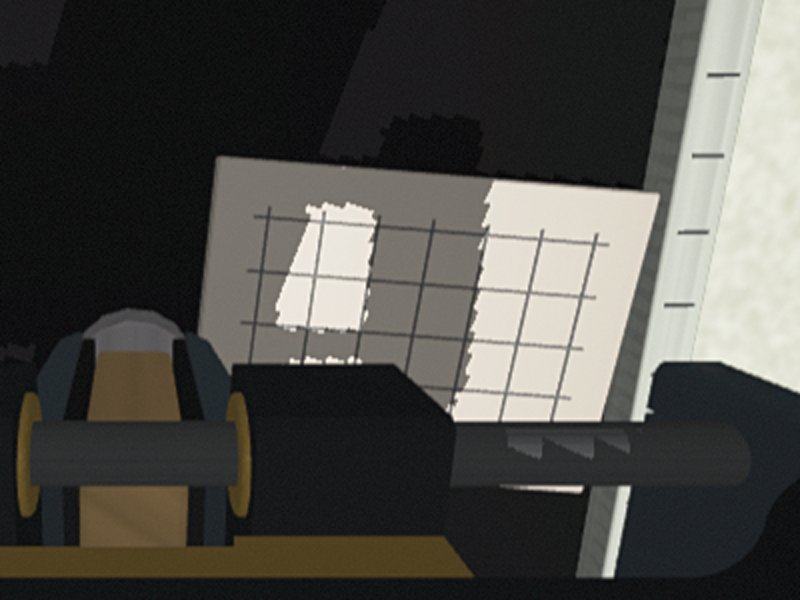

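It turns now: the tilt is down to about 5°. Continuing.

apply_moves(
  plan=[
    {"fingers": 1.6, "x": 0.15, "y": 0, "z": 0, "wx": 0, "wy": 0, "wz": 0},
    {"fingers": 1.6, "x": 0.25, "y": 0, "z": 0, "wx": 0, "wy": 0, "wz": 0},
    {"fingers": 1.6, "x": 0.35, "y": 0, "z": 0, "wx": 0, "wy": 0, "wz": 0},
    {"fingers": 1.6, "x": 0.4, "y": 0, "z": 0, "wx": 0, "wy": 0, "wz": 0},
  ],
)

```text
time_s: 10.6
ee_pos: [546.4, -1.3, 35.8]
ee_rot: [-179.9, 0.4, 18.8]
force: [-8.2, -5.7, 1.4]
gripper_width: 19.9
```

```bash
python3 -c "
from h import *
relq(-138,-110,36)
"
```

```text
Q now -142.8 -110.2 F_Q -9.64 -2.75
t 10.6 pos [546.4  -1.3  35.8] rot [-179.9     0.39   18.8 ] F [-8.24 -5.71  1.36] g 19.9
shift cm [ 0.48 -0.02 -0.03] w [-0.1   0.39 -0.  ]
```

apply_moves(
  plan=[
    {"fingers": 1.6, "x": -0.1, "y": 0, "z": -0.05, "wx": 0, "wy": 0.4, "wz": 0},
    {"fingers": 1.6, "x": -0.1, "y": 0, "z": -0.05, "wx": 0, "wy": 0.4, "wz": 0},
  ],
)

```text
time_s: 10.8
ee_pos: [546.5, -1.3, 36.7]
ee_rot: [-179.9, -0.2, 18.8]
force: [-1.6, -1.4, -2.5]
gripper_width: 20.1
```

```bash
python3 -c "
from h import *
relq(-138,-110,36)
np.save('w9.npy',camT('wrist')[0])
a=cams.grab_frame('wrist')
cv2.imwrite('pics/w9.png',cv2.resize(a[90:390,240:640,::-1],None,fx=2,fy=2,interpolation=cv2.INTER_CUBIC))
"
```

```text
Q now -142.8 -110.3 F_Q -1.92 -0.78
t 10.8 pos [546.5  -1.3  36.7] rot [-1.7991e+02 -1.7000e-01  1.8770e+01] F [-1.57 -1.36 -2.54] g 20.1
shift cm [ 0.48 -0.03  0.07] w [-0.09 -0.17 -0.03]
```

View pics/w9.png

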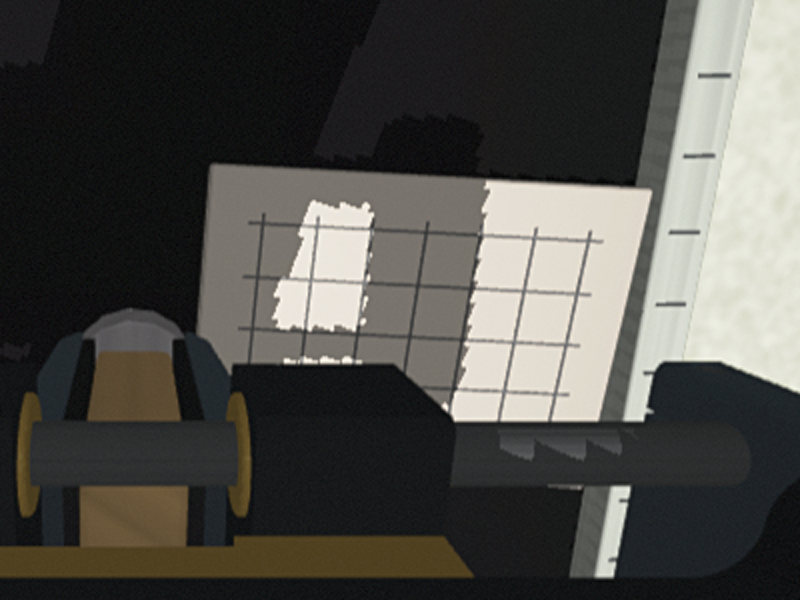

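```bash
python3 -c "
from h import *
f=lambda L:[(240+x/2-.25,90+y/2-.25) for x,y in L]
wq('w9.npy',f([(197,335),(210,163),(652,190),(604,420)]),20)
wq('w9.npy',f([(667,0),(570,577)]),12)"
```

```text
[[-124.1, -99.1], [-121.7, -51.2], [-1.9, -58.5], [-3.8, -125.4]]
ang [ 87.08  -3.49 -91.65] [ 48. 120.  67.]
[[-1.0, -9.4], [0.1, -184.1]]
ang [-89.64] [174.7]
```

apply_moves(
  plan=[
    {"fingers": 1.6, "x": 0.1, "y": 0.15, "z": 0.05, "wx": 0, "wy": 0, "wz": 0},
    {"fingers": 1.6, "x": 0.17, "y": 0.3, "z": 0.05, "wx": 0, "wy": 0, "wz": 0},
    {"fingers": 1.6, "x": 0.23, "y": 0.45, "z": 0.05, "wx": 0, "wy": 0, "wz": 0},
  ],
)

```text
time_s: 11.15
ee_pos: [550.9, -4.7, 36.4]
ee_rot: [-179.9, -0.2, 18.8]
force: [-1.8, 0.1, -0.7]
gripper_width: 20.0
```

```bash
python3 -c "
from h import *
relq(-138,-110,36)
"
```

```text
Q now -139.7 -115.0 F_Q -1.7 0.65
t 11.15 pos [550.9  -4.7  36.4] rot [-179.92   -0.24   18.77] F [-1.82  0.07 -0.68] g 20.0
shift cm [ 0.16 -0.5   0.04] w [-0.08 -0.24 -0.03]
```

apply_moves(
  plan=[
    {"fingers": 1.6, "x": 0.1, "y": 0.05, "z": 0.03, "wx": 0, "wy": 0, "wz": 0},
    {"fingers": 1.6, "x": 0.2, "y": 0.1, "z": 0.03, "wx": 0, "wy": 0, "wz": 0},
    {"fingers": 1.6, "x": 0.2, "y": 0.1, "z": 0.03, "wx": 0, "wy": 0, "wz": 0},
  ],
)

```text
time_s: 11.45
ee_pos: [551.3, -5.1, 35.6]
ee_rot: [-179.8, 0.0, 18.8]
force: [-5.4, -0.9, 0.5]
gripper_width: 19.5
```

```bash
python3 -c "
from h import *
relq(-138,-110,36)
np.save('w10.npy',camT('wrist')[0])
a=cams.grab_frame('wrist')
cv2.imwrite('pics/w10.png',cv2.resize(a[90:390,240:640,::-1],None,fx=2,fy=2,interpolation=cv2.INTER_CUBIC))
"
```

```text
Q now -139.4 -115.5 F_Q -5.4 0.89
t 11.45 pos [551.3  -5.1  35.6] rot [-1.7984e+02  1.0000e-02  1.8780e+01] F [-5.4  -0.9   0.52] g 19.5
shift cm [ 0.14 -0.55 -0.04] w [-0.16  0.01 -0.02]
```

View pics/w10.png

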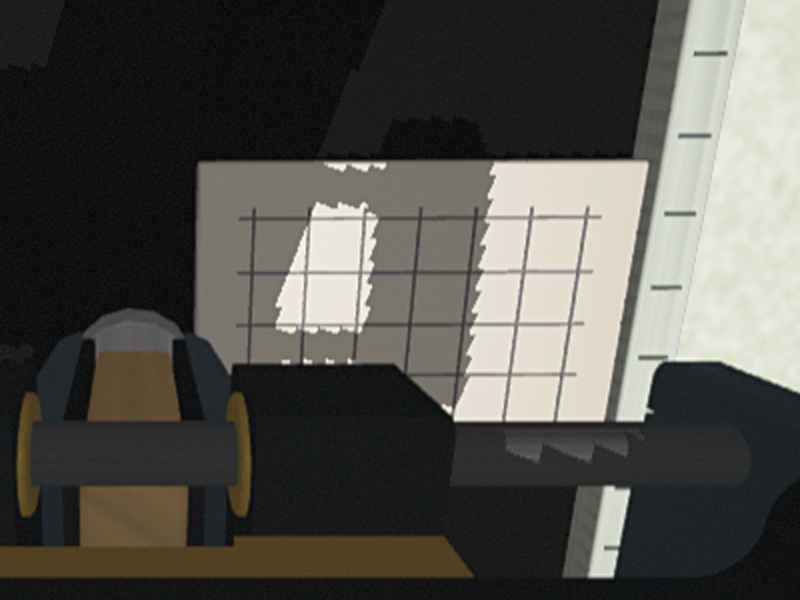

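```bash
python3 -c "
from h import *
f=lambda L:[(240+x/2-.25,90+y/2-.25) for x,y in L]
wq('w10.npy',f([(196,335),(198,162),(648,160),(610,420)]),20)
wq('w10.npy',f([(661,0),(563,577)]),12)"
```

```text
[[-121.2, -103.9], [-121.7, -55.9], [-2.2, -55.5], [0.1, -129.9]]
ang [ 90.58   0.2  -88.24] [ 48.  119.5  74.4]
[[-0.3, -14.7], [-0.1, -188.0]]
ang [-89.91] [173.3]
```

apply_moves(
  plan=[
    {"fingers": 1.6, "x": 0.15, "y": 0, "z": -0.03, "wx": 0, "wy": 0, "wz": 0},
    {"fingers": 1.6, "x": 0.2, "y": 0, "z": -0.03, "wx": 0, "wy": 0, "wz": 0},
    {"fingers": 1.6, "x": 0.2, "y": 0, "z": -0.03, "wx": 0, "wy": 0, "wz": 0},
    {"fingers": 1.6, "x": 0.2, "y": 0, "z": -0.03, "wx": 0, "wy": 0, "wz": 0},
  ],
)

```text
time_s: 11.9
ee_pos: [551.3, -5.0, 35.5]
ee_rot: [-179.8, 0.3, 18.8]
force: [-5.9, -2.4, 0.4]
gripper_width: 20.0
```

```bash
python3 -c "
from h import *
relq(-138,-110,36)
"
```

```text
Q now -139.4 -115.3 F_Q -6.33 -0.35
t 11.9 pos [551.3  -5.   35.5] rot [-179.81    0.25   18.8 ] F [-5.88 -2.37  0.37] g 20.0
shift cm [ 0.14 -0.53 -0.05] w [-0.19  0.25 -0.  ]
```

Flat against the far rail with about 6 N. Next, lift, go round to the plate's right-hand edge, and come down there.

apply_moves(
  plan=[
    {"fingers": 1.6, "x": -0.8, "y": 0, "z": 0, "wx": 0.2, "wy": 0.2, "wz": 0},
    {"fingers": 1.6, "x": -1.2, "y": 0, "z": -1, "wx": 0.2, "wy": 0.2, "wz": 0},
    {"fingers": 1.6, "x": -1.2, "y": 1, "z": -4, "wx": 0.2, "wy": 0.2, "wz": 0},
    {"fingers": 1.6, "x": -1.2, "y": 5, "z": -4, "wx": 0.2, "wy": 0.2, "wz": 0},
    {"fingers": 1.6, "x": 3, "y": 6.2, "z": -4, "wx": 0.2, "wy": 0.2, "wz": 0},
    {"fingers": 1.6, "x": 7.3, "y": 6.4, "z": -4, "wx": 0.2, "wy": 0.2, "wz": 0},
    {"fingers": 1.6, "x": 7.3, "y": 6.4, "z": -4, "wx": 0.2, "wy": 0.2, "wz": 0},
    {"fingers": 1.6, "x": 7.3, "y": 6.4, "z": -4, "wx": 0.2, "wy": 0.2, "wz": 0},
  ],
  newtons=60,
)

```text
time_s: 12.7
ee_pos: [642.0, -41.9, 75.3]
ee_rot: [-179.6, -0.0, 18.8]
force: [-0.8, 0.0, -2.0]
gripper_width: 20.1
```

```bash
python3 -c "
from h import *
relq(-66,-178,36)
np.save('w11.npy',camT('wrist')[0])
a=cams.grab_frame('wrist')
cv2.imwrite('pics/w11.png',a[:,:,::-1])
relq(-66,-178,36)
"
```

```text
Q now -65.4 -179.5 F_Q -0.72 0.25
t 12.7 pos [642.  -41.9  75.3] rot [-1.7963e+02 -2.0000e-02  1.8820e+01] F [-0.76  0.   -2.  ] g 20.1
shift cm [-0.06 -0.13  3.93] w [-0.37 -0.02  0.02]
Q now -66.5 -179.3 F_Q -0.63 -0.27
t 12.75 pos [640.9 -42.   75.2] rot [-1.7961e+02  5.0000e-02  1.8820e+01] F [-0.51 -0.46 -0.29] g 19.5
shift cm [ 0.05 -0.1   3.92] w [-0.39  0.05  0.02]
```

View pics/w11.png

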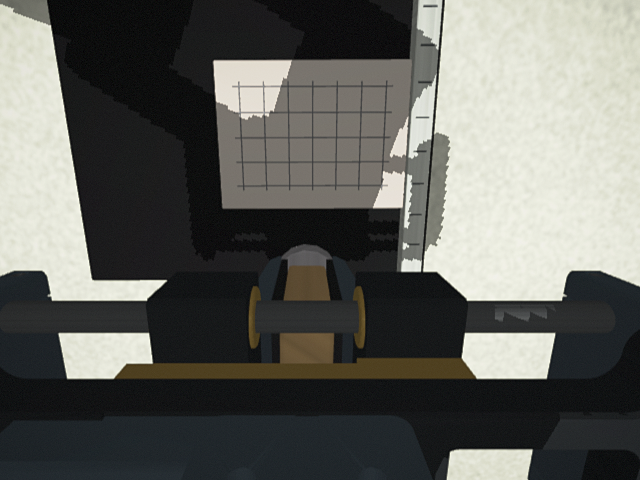

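The plate lies flat along the far rail, with corners at (213,60), (411,59), (404,208) and (223,208). The foot is centred just below its right-hand edge. Lowering.

apply_moves(
  plan=[
    {"fingers": 1.6, "x": 0.05, "y": 0, "z": 2, "wx": -0.4, "wy": 0, "wz": 0},
    {"fingers": 1.6, "x": 0.05, "y": 0, "z": 3.5, "wx": -0.4, "wy": 0, "wz": 0},
    {"fingers": 1.6, "x": 0.05, "y": 0, "z": 3.9, "wx": -0.4, "wy": 0, "wz": 0},
    {"fingers": 1.6, "x": 0.05, "y": 0, "z": 3.9, "wx": -0.4, "wy": 0, "wz": 0},
  ],
)

```text
time_s: 13.15
ee_pos: [640.2, -41.7, 36.0]
ee_rot: [-180.0, 0.1, 18.8]
force: [0.5, -0.1, -1.8]
gripper_width: 19.7
```

```bash
python3 -c "
from h import *
relq(-66,-150,36)
"
```

```text
Q now -67.0 -178.7 F_Q 0.41 -0.2
t 13.15 pos [640.2 -41.7  36. ] rot [-1.7997e+02  1.2000e-01  1.8800e+01] F [ 0.46 -0.06 -1.76] g 19.7
shift cm [ 0.1  -2.87  0.  ] w [-0.03  0.12  0.  ]
```

apply_moves(
  plan=[
    {"fingers": 1.6, "x": 0.05, "y": -0.5, "z": 0, "wx": 0, "wy": 0, "wz": 0},
    {"fingers": 1.6, "x": 0.05, "y": -0.9, "z": 0, "wx": 0, "wy": 0, "wz": 0},
    {"fingers": 1.6, "x": 0.05, "y": -1.2, "z": 0, "wx": 0, "wy": 0, "wz": 0},
    {"fingers": 1.6, "x": 0.05, "y": -1.5, "z": 0, "wx": 0, "wy": 0, "wz": 0},
    {"fingers": 1.6, "x": 0.1, "y": -1.8, "z": 0, "wx": 0, "wy": 0, "wz": 0},
    {"fingers": 1.6, "x": 0.1, "y": -2.1, "z": 0, "wx": 0, "wy": 0, "wz": 0},
    {"fingers": 1.6, "x": 0.15, "y": -2.4, "z": 0, "wx": 0, "wy": 0, "wz": 0},
    {"fingers": 1.6, "x": 0.15, "y": -2.7, "z": 0, "wx": 0, "wy": 0, "wz": 0},
  ],
)

```text
time_s: 13.95
ee_pos: [632.9, -15.5, 36.0]
ee_rot: [-180.0, 0.1, 18.8]
force: [0.3, -0.8, -1.0]
gripper_width: 19.8
```

```bash
python3 -c "
from h import *
relq(-66,-125,36)
np.save('w12.npy',camT('wrist')[0])
a=cams.grab_frame('wrist')
cv2.imwrite('pics/w12.png',a[:,:,::-1])
"
```

```text
Q now -65.5 -151.6 F_Q 0.02 -0.89
t 13.95 pos [632.9 -15.5  36. ] rot [-1.7998e+02  1.3000e-01  1.8800e+01] F [ 0.3  -0.83 -1.02] g 19.8
shift cm [-0.05 -2.66  0.  ] w [-0.02  0.13  0.  ]
```

View pics/w12.png

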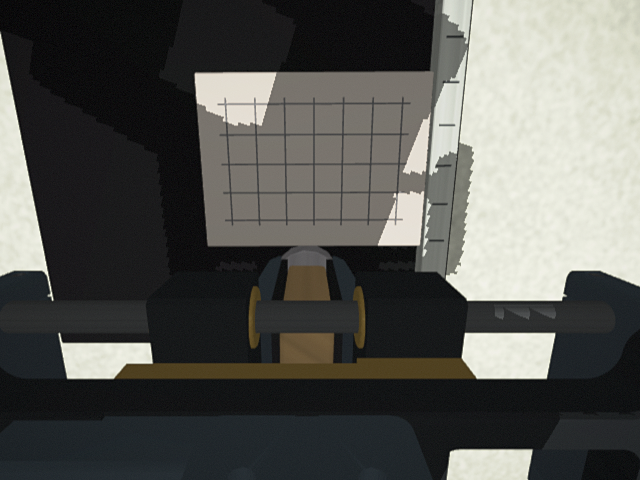

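The plate is sliding straight along the rail, with its edges still parallel and no gap. Continuing.

apply_moves(
  plan=[
    {"fingers": 1.6, "x": 0.03, "y": -0.4, "z": 0, "wx": 0, "wy": 0, "wz": 0},
    {"fingers": 1.6, "x": 0.05, "y": -0.75, "z": 0, "wx": 0, "wy": 0, "wz": 0},
    {"fingers": 1.6, "x": 0.05, "y": -1.1, "z": 0, "wx": 0, "wy": 0, "wz": 0},
    {"fingers": 1.6, "x": 0.08, "y": -1.45, "z": 0, "wx": 0, "wy": 0, "wz": 0},
    {"fingers": 1.6, "x": 0.08, "y": -1.8, "z": 0, "wx": 0, "wy": 0, "wz": 0},
    {"fingers": 1.6, "x": 0.1, "y": -2.15, "z": 0, "wx": 0, "wy": 0, "wz": 0},
    {"fingers": 1.6, "x": 0.1, "y": -2.5, "z": 0, "wx": 0, "wy": 0, "wz": 0},
    {"fingers": 1.6, "x": 0.1, "y": -2.8, "z": 0, "wx": 0, "wy": 0, "wz": 0},
  ],
)

```text
time_s: 14.8
ee_pos: [624.5, 12.2, 36.0]
ee_rot: [-179.9, 0.1, 18.8]
force: [-0.0, -0.8, -1.4]
gripper_width: 19.8
```

```bash
python3 -c "
from h import *
relq(-66,-110,36)
np.save('w13.npy',camT('wrist')[0])
a=cams.grab_frame('wrist')
cv2.imwrite('pics/w13.png',a[:,:,::-1])
"
```

```text
Q now -64.5 -122.7 F_Q -0.27 -0.76
t 14.8 pos [624.5  12.2  36. ] rot [-1.7995e+02  1.2000e-01  1.8820e+01] F [-0.   -0.81 -1.37] g 19.8
shift cm [-0.15 -1.27  0.01] w [-0.05  0.12  0.02]
```

View pics/w13.png

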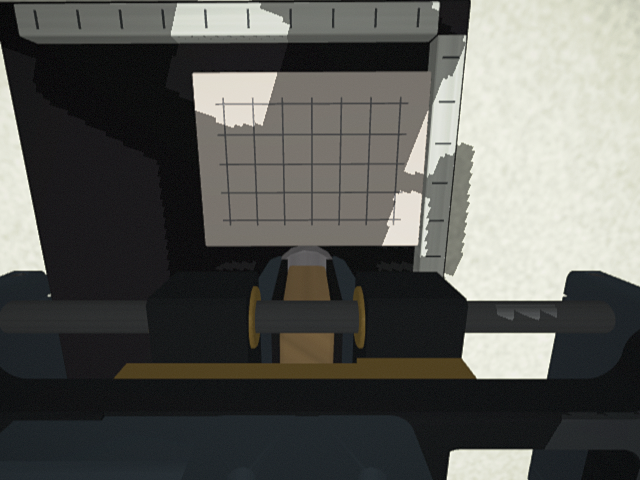

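apply_moves(
  plan=[
    {"fingers": 1.6, "x": 0.03, "y": -0.35, "z": 0, "wx": 0, "wy": 0, "wz": 0},
    {"fingers": 1.6, "x": 0.05, "y": -0.65, "z": 0, "wx": 0, "wy": 0, "wz": 0},
    {"fingers": 1.6, "x": 0.05, "y": -0.9, "z": 0, "wx": 0, "wy": 0, "wz": 0},
    {"fingers": 1.6, "x": 0.05, "y": -1.1, "z": 0, "wx": 0, "wy": 0, "wz": 0},
  ],
)

```text
time_s: 15.25
ee_pos: [621.2, 23.4, 36.0]
ee_rot: [-179.9, 0.1, 18.8]
force: [-0.2, -1.5, -1.0]
gripper_width: 19.8
```

```bash
python3 -c "
from h import *
relq(-66,-110,36)
"
```

```text
Q now -64.0 -111.0 F_Q -0.66 -1.32
t 15.25 pos [621.2  23.4  36. ] rot [-1.7992e+02  1.3000e-01  1.8820e+01] F [-0.2  -1.46 -0.99] g 19.8
shift cm [-0.2 -0.1  0. ] w [-0.08  0.13  0.02]
```

apply_moves(
  plan=[
    {"fingers": 1.6, "x": 0.02, "y": -0.1, "z": 0, "wx": 0, "wy": 0, "wz": 0},
    {"fingers": 1.6, "x": 0.03, "y": -0.2, "z": 0, "wx": 0, "wy": 0, "wz": 0},
    {"fingers": 1.6, "x": 0.04, "y": -0.25, "z": 0, "wx": 0, "wy": 0, "wz": 0},
  ],
)

```text
time_s: 15.55
ee_pos: [620.8, 26.0, 36.1]
ee_rot: [-179.9, 0.1, 18.8]
force: [0.9, -1.0, -1.2]
gripper_width: 19.9
```

```bash
python3 -c "
from h import *
relq(-66,-110,36)
"
```

```text
Q now -63.6 -108.4 F_Q 0.53 -1.23
t 15.55 pos [620.8  26.   36.1] rot [-1.7992e+02  1.3000e-01  1.8820e+01] F [ 0.9  -1.   -1.18] g 19.9
shift cm [-0.24  0.16  0.01] w [-0.08  0.13  0.02]
```

apply_moves(
  plan=[
    {"fingers": 1.6, "x": 0.02, "y": -0.1, "z": 0, "wx": 0, "wy": 0, "wz": 0},
    {"fingers": 1.6, "x": 0.03, "y": -0.2, "z": 0, "wx": 0, "wy": 0, "wz": 0},
    {"fingers": 1.6, "x": 0.03, "y": -0.25, "z": 0, "wx": 0, "wy": 0, "wz": 0},
  ],
)

```text
time_s: 15.85
ee_pos: [620.7, 27.1, 36.1]
ee_rot: [179.9, 0.1, 18.9]
force: [0.9, -6.5, -1.4]
gripper_width: 19.9
```

```bash
python3 -c "
from h import *
relq(-66,-110,36)
"
```

```text
Q now -63.3 -107.3 F_Q -1.24 -6.49
t 15.85 pos [620.7  27.1  36.1] rot [1.7993e+02 1.3000e-01 1.8880e+01] F [ 0.92 -6.54 -1.44] g 19.9
shift cm [-0.27  0.27  0.01] w [0.07 0.13 0.08]
```

```bash
python3 -c "
from h import *
np.save('w14.npy',camT('wrist')[0])
a=cams.grab_frame('wrist')
relq(-66,-110,36)
cv2.imwrite('pics/w14.png',cv2.resize(a[20:270,170:490,::-1],None,fx=2.5,fy=2.4,interpolation=cv2.INTER_CUBIC))
"
```

```text
Q now -63.4 -107.3 F_Q -0.65 -5.01
t 15.9 pos [620.6  27.1  36.1] rot [1.7993e+02 1.3000e-01 1.8880e+01] F [ 1.   -4.95 -2.19] g 19.6
shift cm [-0.26  0.27  0.01] w [0.07 0.13 0.08]
```

View pics/w14.png

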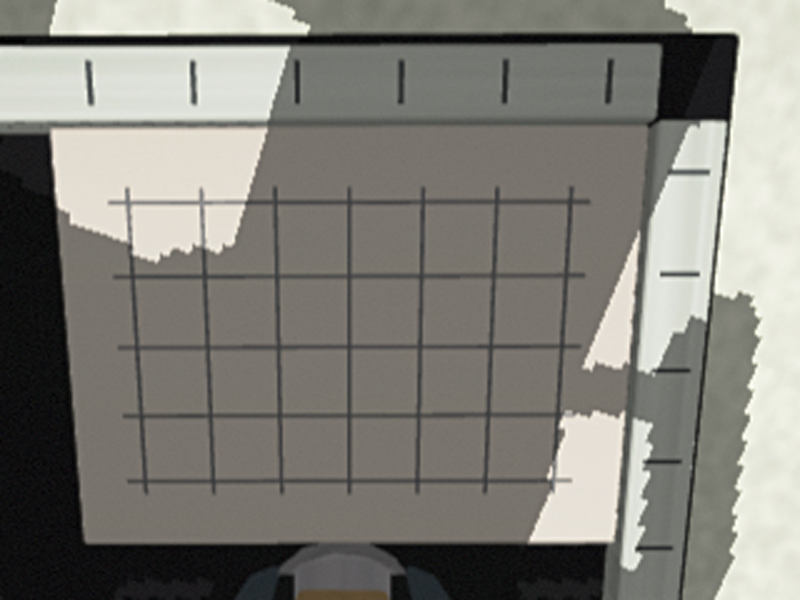

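```bash
python3 -c "
from h import *
import cv2
f=lambda L:[(170+(x+.5)/2.5-.5,20+(y+.5)/2.4-.5) for x,y in L]
wq('w14.npy',f([(85,544),(50,126),(650,124),(612,544),(85,544)]),20)
a=cv2.imread('pics/w14.png')
b=cv2.resize(a[100:560,560:720],None,fx=3.2,fy=1.25); cv2.imwrite('pics/w14b.png',b)
"
```

```text
[[-120.7, -89.6], [-121.2, 0.3], [-1.7, 0.7], [-2.2, -89.4], [-120.7, -89.6]]
ang [  90.3     0.21  -90.33 -179.9 ] [ 89.9 119.5  90.2 118.5]
```

View pics/w14b.png

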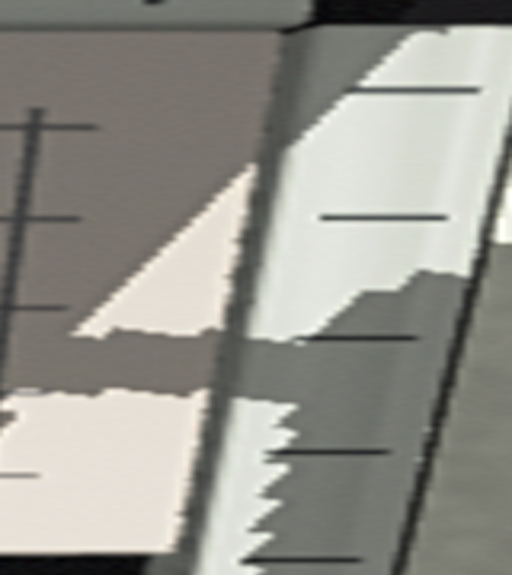

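```bash
python3 -c "
from h import *
C=camT('wrist'); C=(np.load('w14.npy'),)+C[1:]
print('cam Q',(C[0][:2,3]-K)@ex,(C[0][:2,3]-K)@ey,C[0][2,3])
for y in (-5,-30,-60,-85):
  for g in (0,1.5):
    X=-1.9
    w=lambda x,z:[*(K+ex*x+ey*y),z]
    p=proj(C,[w(X,20),w(X+g,24)]); print(y,g,p.round(1).tolist(),'dx',(p[1]-p[0])[0].round(2))
im=cv2.imread('pics/w14.png')
# row profiles in original scale
for y in (330,420,480,510):
  print(y, im[y,600:680:2].mean(1).astype(int))
"
```

```text
cam Q -62.47850247389904 -39.036619265300814 206.8525490095796
-5 0 [[428.2, 83.8], [431.0, 82.2]] dx 2.78
-5 1.5 [[428.2, 83.8], [434.1, 82.2]] dx 5.84
-30 0 [[424.0, 135.9], [426.6, 135.5]] dx 2.59
-30 1.5 [[424.0, 135.9], [429.5, 135.5]] dx 5.54
-60 0 [[419.3, 193.8], [421.7, 194.7]] dx 2.38
-60 1.5 [[419.3, 193.8], [424.5, 194.7]] dx 5.22
-85 0 [[415.6, 238.7], [417.9, 240.4]] dx 2.23
-85 1.5 [[415.6, 238.7], [420.6, 240.5]] dx 4.97
330 [225 226 222 222 222 221 221 222 222 222 221 222 222 223 229 231 156  80
  82  91 155 205 220 225 223 222 223 225 225 226 226 225 224 223 223 224
 220 214 212 212]
420 [223 223 223 224 225 226 228 225 218 219 233 228 169  86  83  86 140 200
 206 173 165 169 148 108 109 109 112 114 116 115 115 115 116 114 113 112
 112 112 110 109]
480 [224 224 224 223 223 223 224 229 230 215 120  66  73 102 175 209 222 224
 221 221 222 225 233 224 151 115 107 112 114 115 114 113 112 112 112 110
 110 113 116 118]
510 [223 223 224 224 224 225 233 213 150  81  68  78 124 194 214 223 222 220
 222 225 235 202 145 111 112 114 115 115 116 115 114 113 112 110 110 111
 114 115 116 117]
```

The gap strip at the far rail is uniform, about 3.2 px against 2.5 px expected for zero gap, so the gap is about 0.3 mm. One more firm press to the left with a slight forward bias.

apply_moves(
  plan=[
    {"fingers": 1.6, "x": 0.05, "y": -0.12, "z": 0, "wx": 0, "wy": 0, "wz": 0},
    {"fingers": 1.6, "x": 0.08, "y": -0.18, "z": 0, "wx": 0, "wy": 0, "wz": 0},
    {"fingers": 1.6, "x": 0.08, "y": -0.2, "z": 0, "wx": 0, "wy": 0, "wz": 0},
    {"fingers": 1.6, "x": 0.08, "y": -0.2, "z": 0, "wx": 0, "wy": 0, "wz": 0},
  ],
)

```text
time_s: 16.3
ee_pos: [620.8, 27.2, 36.2]
ee_rot: [179.7, 0.2, 18.9]
force: [0.3, -8.5, -1.6]
gripper_width: 19.8
```

```bash
python3 -c "
from h import *
relq(-66,-110,36)
np.save('w15.npy',camT('wrist')[0])
a=cams.grab_frame('wrist')
cv2.imwrite('pics/w15.png',cv2.resize(a[20:270,170:490,::-1],None,fx=2.5,fy=2.4,interpolation=cv2.INTER_CUBIC))
"
```

```text
Q now -63.2 -107.2 F_Q -2.42 -8.16
t 16.3 pos [620.8  27.2  36.2] rot [179.74   0.19  18.95] F [ 0.34 -8.51 -1.6 ] g 19.8
shift cm [-0.28  0.28  0.02] w [0.26 0.19 0.15]
```

View pics/w15.png

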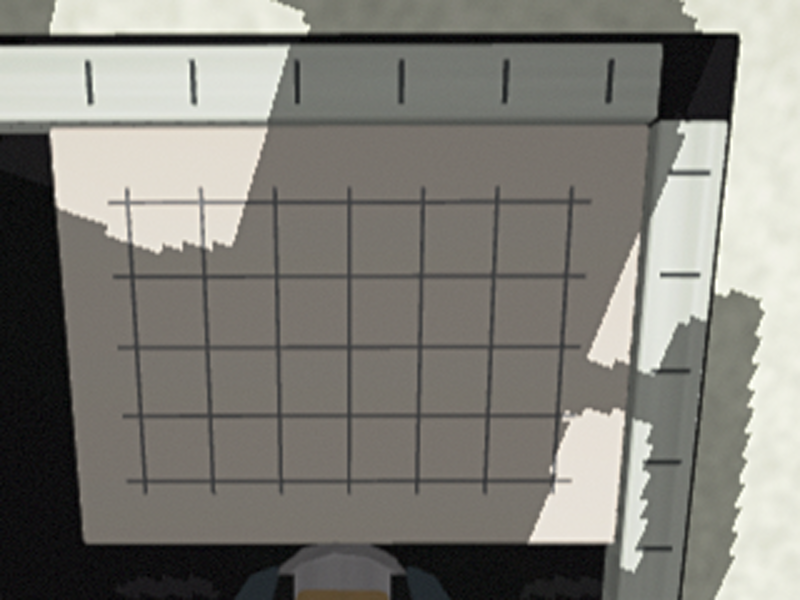

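Firm at 8 N and seated in the corner. Backing off straight, then lifting and returning to the tray.

apply_moves(
  plan=[
    {"fingers": 1.6, "x": 0, "y": 0.3, "z": 0, "wx": 0, "wy": 0, "wz": 0},
    {"fingers": 1.6, "x": 0, "y": 1.0, "z": 0, "wx": 0, "wy": 0, "wz": 0},
    {"fingers": 1.6, "x": 0, "y": 2.0, "z": 0, "wx": 0, "wy": 0, "wz": 0},
    {"fingers": 1.6, "x": 0, "y": 3.0, "z": -2, "wx": 0.3, "wy": 0, "wz": 0},
    {"fingers": 1.6, "x": 0, "y": 4.0, "z": -6, "wx": 0.3, "wy": 0, "wz": 0},
    {"fingers": 1.6, "x": 0, "y": 6.0, "z": -10, "wx": 0.3, "wy": 0, "wz": 0},
    {"fingers": 1.6, "x": 0, "y": 7.0, "z": -11, "wx": 0.3, "wy": 0, "wz": 0},
    {"fingers": 1.6, "x": 0, "y": 7.0, "z": -11, "wx": 0.3, "wy": 0, "wz": 0},
  ],
)

```text
time_s: 17.15
ee_pos: [645.2, -39.9, 148.3]
ee_rot: [179.9, -0.1, 18.8]
force: [0.6, 1.4, -0.6]
gripper_width: 19.4
```

```bash
python3 -c "
from h import *
np.save('w16.npy',camT('wrist')[0])
a=cams.grab_frame('wrist')
cv2.imwrite('pics/w16.png',cv2.resize(a[0:270,170:490,::-1],None,fx=2.5,fy=2.2,interpolation=cv2.INTER_CUBIC))
rel(508,-302,145,-30)
"
```

```text
t 17.2 pos [643.5 -38.8 146. ] rot [-179.91    0.2    18.87] F [-0.52 -0.44 -1.78] g 19.7
shift cm [-21.33  20.52   0.14] w [ 0.    0.23 48.87]
```

View pics/w16.png

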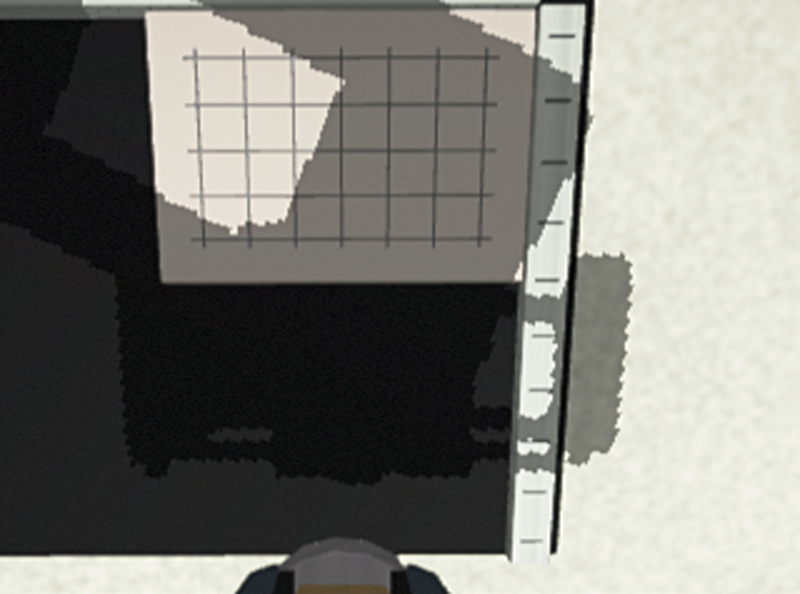

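The plate stayed home in the corner after the foot left. Now over the tray.

apply_moves(
  plan=[
    {"fingers": 1.6, "x": -21.3, "y": 20.5, "z": 0, "wx": 0, "wy": 0, "wz": 48.9},
    {"fingers": 1.6, "x": -21.3, "y": 20.5, "z": 0, "wx": 0, "wy": 0, "wz": 48.9},
    {"fingers": 1.6, "x": -21.3, "y": 20.5, "z": 0, "wx": 0, "wy": 0, "wz": 48.9},
    {"fingers": 1.6, "x": -21.3, "y": 20.5, "z": 0, "wx": 0, "wy": 0, "wz": 48.9},
    {"fingers": 1.6, "x": -21.3, "y": 20.5, "z": 0, "wx": 0, "wy": 0, "wz": 48.9},
    {"fingers": 1.6, "x": -21.3, "y": 20.5, "z": 0, "wx": 0, "wy": 0, "wz": 48.9},
    {"fingers": 1.6, "x": -21.3, "y": 20.5, "z": 0, "wx": 0, "wy": 0, "wz": 48.9},
    {"fingers": 1.6, "x": -21.3, "y": 20.5, "z": 0, "wx": 0, "wy": 0, "wz": 48.9},
  ],
)

```text
time_s: 18.0
ee_pos: [506.8, -301.0, 144.0]
ee_rot: [180.0, 0.5, -30.1]
force: [0.3, 0.3, -1.4]
gripper_width: 19.6
```

```bash
python3 -c "
from h import *
cv2.imwrite('pics/w17.png',cams.grab_frame('wrist')[:,:,::-1])
d=cams.grab_frame('side'); cv2.imwrite('pics/d17.png',cv2.resize(d[220:400,240:460,::-1],None,fx=3,fy=3))
rel(508,-302,60,-30)
"
```

```text
t 18.1 pos [ 508.  -299.9  144.8] rot [179.96   0.38 -29.94] F [ 1.09 -0.5  -1.48] g 20.0
shift cm [0.16 0.18 8.48] w [0.04 0.38 0.06]
```

View pics/w17.png

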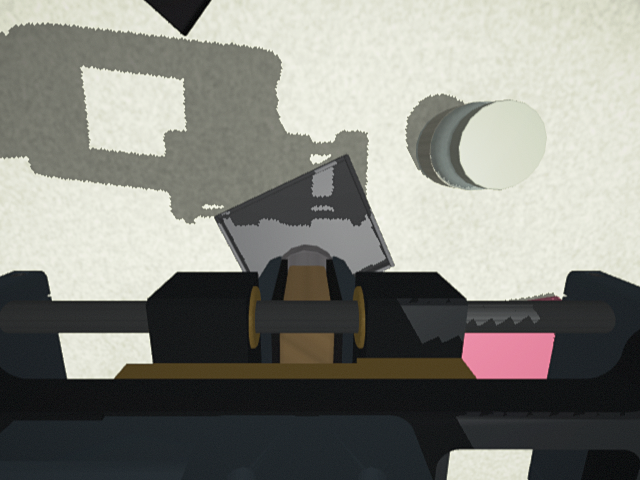

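View pics/d17.png

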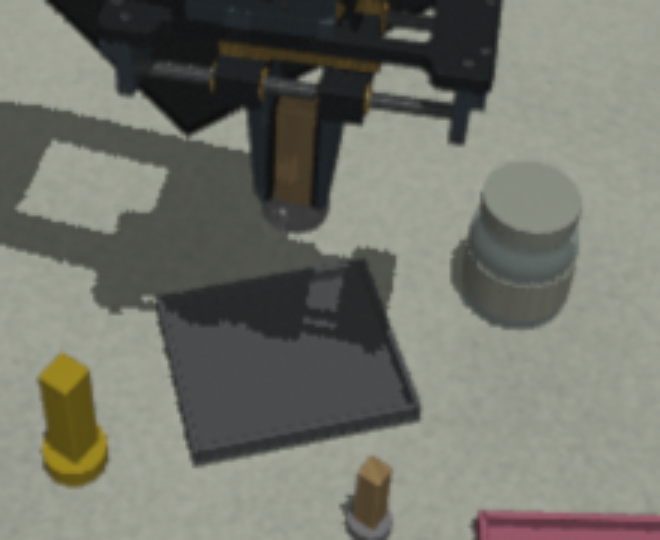

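apply_moves(
  plan=[
    {"fingers": 1.6, "x": 0.1, "y": 0.2, "z": 4, "wx": 0, "wy": 0.4, "wz": 0},
    {"fingers": 1.6, "x": 0.1, "y": 0.2, "z": 8, "wx": 0, "wy": 0.4, "wz": 0},
    {"fingers": 1.6, "x": 0.1, "y": 0.2, "z": 10.5, "wx": 0, "wy": 0.4, "wz": 0},
    {"fingers": 1.6, "x": 0.1, "y": 0.2, "z": 11.3, "wx": 0, "wy": 0.4, "wz": 0},
    {"fingers": 1.6, "x": 0.1, "y": 0.2, "z": 11.5, "wx": 0, "wy": 0.4, "wz": 0},
    {"fingers": 1.6, "x": 0.1, "y": 0.2, "z": 11.5, "wx": 0, "wy": 0.4, "wz": 0},
  ],
)

```text
time_s: 18.7
ee_pos: [508.4, -301.6, 30.7]
ee_rot: [180.0, -0.1, -29.9]
force: [0.5, -0.3, -1.2]
gripper_width: 19.7
```

```bash
python3 -c "
from h import *
rel(508,-302,25.4,-30)
"
```

```text
t 18.7 pos [ 508.4 -301.6   30.7] rot [ 1.7996e+02 -1.1000e-01 -2.9870e+01] F [ 0.49 -0.31 -1.19] g 19.7
shift cm [-0.01  0.06  0.53] w [ 0.04 -0.11  0.13]
```

apply_moves(
  plan=[
    {"fingers": 1.6, "x": 0, "y": 0, "z": 0.2, "wx": 0, "wy": 0, "wz": 0},
    {"fingers": 1.6, "x": 0, "y": 0, "z": 0.4, "wx": 0, "wy": 0, "wz": 0},
    {"fingers": 1.6, "x": 0, "y": 0, "z": 0.5, "wx": 0, "wy": 0, "wz": 0},
    {"fingers": 1.6, "x": 0, "y": 0, "z": 0.55, "wx": 0, "wy": 0, "wz": 0},
  ],
)

```text
time_s: 19.1
ee_pos: [508.4, -301.7, 25.5]
ee_rot: [180.0, -0.1, -29.9]
force: [-0.7, -0.0, -1.5]
gripper_width: 19.8
```

```bash
python3 -c "
from h import *
rel(508,-302,25.4,-30)
"
```

```text
t 19.1 pos [ 508.4 -301.7   25.5] rot [ 1.7996e+02 -1.5000e-01 -2.9880e+01] F [-0.72 -0.01 -1.51] g 19.8
shift cm [-0.02  0.05  0.01] w [ 0.04 -0.15  0.12]
```

apply_moves(
  plan=[
    {"fingers": 1.6, "x": 0, "y": 0, "z": 0.05, "wx": 0, "wy": 0, "wz": 0},
    {"fingers": 1.6, "x": 0, "y": 0, "z": 0.1, "wx": 0, "wy": 0, "wz": 0},
    {"fingers": 1.6, "x": 0, "y": 0, "z": 0.1, "wx": 0, "wy": 0, "wz": 0},
  ],
)

```text
time_s: 19.4
ee_pos: [508.4, -301.7, 25.5]
ee_rot: [180.0, -0.2, -29.9]
force: [-1.2, 1.4, 5.5]
gripper_width: 19.5
```

```bash
python3 -c "
from h import *
rel(508,-302,25.4,-30)
d=cams.grab_frame('side'); cv2.imwrite('pics/d18.png',cv2.resize(d[260:380,270:420,::-1],None,fx=5,fy=5))
"
```

```text
t 19.4 pos [ 508.4 -301.7   25.5] rot [ 1.7997e+02 -1.7000e-01 -2.9880e+01] F [-1.18  1.37  5.46] g 19.5
shift cm [-0.02  0.05  0.01] w [ 0.03 -0.17  0.12]
```

View pics/d18.png

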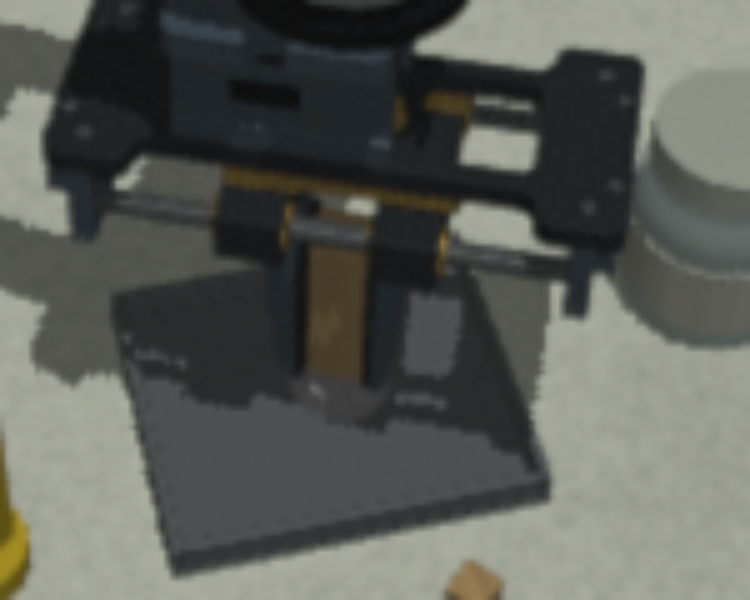

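The foot is on the tray floor, with the force turned upward (5.5 N) at the same height as the grasp. Releasing.

apply_moves(
  plan=[
    {"fingers": 1.6, "x": 0, "y": 0, "z": 0, "wx": 0, "wy": 0, "wz": 0},
    {"fingers": 2.5, "x": 0, "y": 0, "z": 0, "wx": 0, "wy": 0, "wz": 0},
    {"fingers": 4, "x": 0, "y": 0, "z": 0, "wx": 0, "wy": 0, "wz": 0},
    {"fingers": 6, "x": 0, "y": 0, "z": 0, "wx": 0, "wy": 0, "wz": 0},
    {"fingers": 6, "x": 0, "y": 0, "z": 0, "wx": 0, "wy": 0, "wz": 0},
    {"fingers": 6, "x": 0, "y": 0, "z": 0, "wx": 0, "wy": 0, "wz": 0},
  ],
)

```text
time_s: 20.05
ee_pos: [508.5, -301.7, 25.4]
ee_rot: [180.0, -0.2, -29.9]
force: [0.0, -0.7, -0.1]
gripper_width: 54.0
```

apply_moves(
  plan=[
    {"fingers": 6, "x": 0, "y": 0, "z": -2, "wx": 0, "wy": 0, "wz": 0},
    {"fingers": 6, "x": 0, "y": 0, "z": -5, "wx": 0, "wy": 0, "wz": 0},
    {"fingers": 6, "x": 0, "y": 0, "z": -9, "wx": 0, "wy": 0, "wz": 0},
    {"fingers": 6, "x": 0, "y": 0, "z": -13, "wx": 0, "wy": 0, "wz": 0},
    {"fingers": 6, "x": -4, "y": 4, "z": -17, "wx": 0, "wy": 0, "wz": 0},
    {"fingers": 6, "x": -8, "y": 8, "z": -19, "wx": 0, "wy": 0, "wz": 0},
    {"fingers": 6, "x": -12, "y": 12, "z": -19, "wx": 0, "wy": 0, "wz": 0},
    {"fingers": 6, "x": -12, "y": 12, "z": -19, "wx": 0, "wy": 0, "wz": 0},
  ],
)

```text
time_s: 20.85
ee_pos: [341.8, -345.9, 216.2]
ee_rot: [179.9, -0.2, -29.9]
force: [0.3, -1.4, 0.4]
gripper_width: 59.7
```

```bash
python3 -c "
from h import *
rel(508,-302,25.4,-30)
d=cams.grab_frame('side'); cv2.imwrite('pics/d19.png',d[:,:,::-1])
b=cams.grab_frame('scene'); cv2.imwrite('pics/s19.png',b[:,:,::-1])
cv2.imwrite('pics/s19c.png',cv2.resize(b[235:350,295:435,::-1],None,fx=5,fy=5,interpolation=cv2.INTER_CUBIC))
cv2.imwrite('pics/d19c.png',cv2.resize(d[280:410,240:400,::-1],None,fx=5,fy=4.6,interpolation=cv2.INTER_CUBIC))
"
```

```text
t 20.85 pos [ 341.8 -345.9  216.2] rot [179.91  -0.22 -29.91] F [ 0.3  -1.43  0.42] g 59.7
shift cm [ 12.14 -12.13  19.11] w [ 0.09 -0.22  0.09]
```

View pics/d19.png

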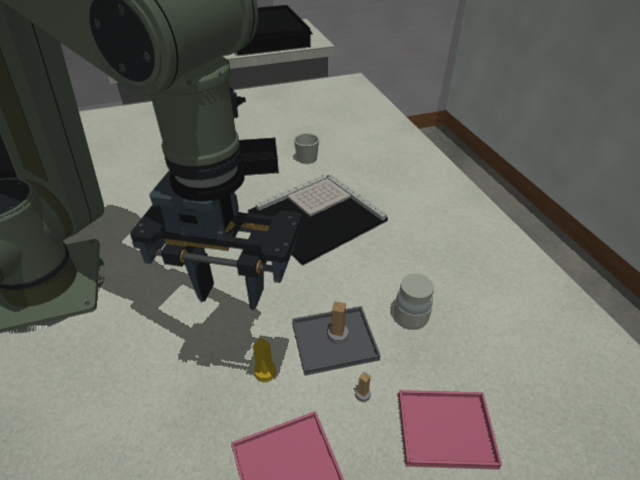

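View pics/s19c.png

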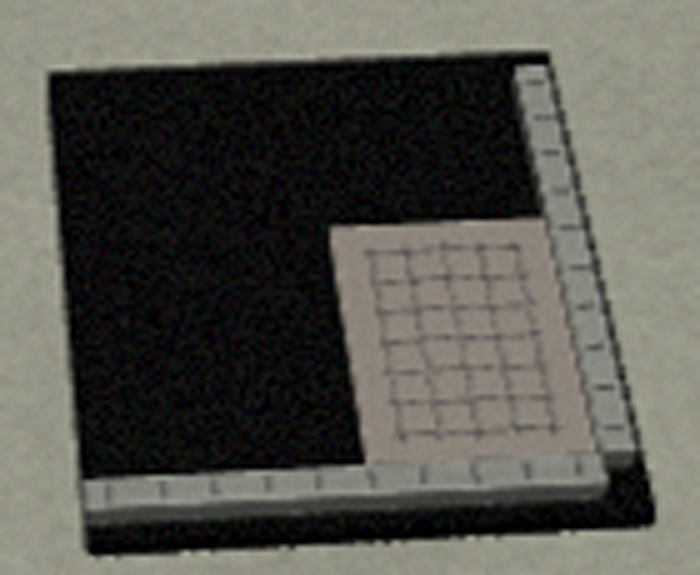

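View pics/d19c.png

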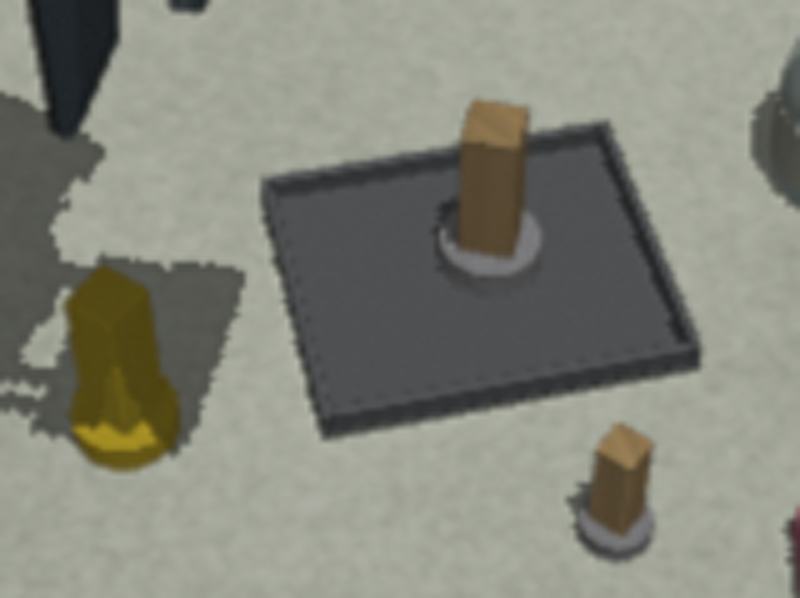

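The plate sits square in the corner touching both rails. The pusher stands upright in the grey tray, and the jar, pot and rearing tray are unmoved. Handing in.

```bash
python3 -c "
from workcell import env,monitor
print(env.job_done()); print(monitor.state()['time_s'])"
```

```text
the job is handed in; nothing more can be done
None
the job is handed in; nothing more can be done
```

The job is handed in. The plate is home in the corner against both rails, and the pusher stands released and upright in its grey tray. No verdict was reported. The robot clock read about 21 s before hand-in.

**What I did:** I took the larger wooden pusher from the grey tray and pushed the plate to the far rail with about 6 N. Then I slid it along to the left rail with about 8 N, backed off and returned the pusher.

**What went wrong on the way:**
- The first push on the middle of the edge jammed on the plate's leading corner at about 7 N.
- The next push, further along the edge towards the lagging side, rose to 9.6 N before I backed off. That was the highest reading I saw; readings come only at the end of each move.
- Pushing there with a small sideways slip turned the plate flat.

**Last checks:**
- **Plate position:** while it was still pressed at the left rail, the wrist camera showed the far-rail gap as uniform, about 0.3 mm. The plate's edges were within about 0.3° of the rails. I estimated the left-rail contact from the pictures and the push force rather than measuring it as a gap.
- **After release:** the pictures show the plate still in the corner and the pusher upright, about 7 mm from the tray's centre.
- **Other things:** the jar, pot and rearing tray look unmoved in the pictures.

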